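Turn a warm circuit board over with a spatula

TASK

Pick up the turning spatula by its handle, slide its blade under the circuit board on the preheat plate, pressing only lightly, until they meet the step of the sprung cooling pad, whose place must be felt for, and it gives a little; then tip board and blade up together with a turn of the wrist and flip the board over the step, so that it ends lying flat on the raised cooling pad with its component side up. Then lay the spatula back on the bench where it was, standing on its blade and foot, and let go. The board is hot and fragile: do not touch it with the gripper, do not force the spatula against board or fixture, and leave the other things on the bench alone.

Things in the scene. Friction and masses are not known exactly. Their poses are not given: they have to be found in the camera images.
- spatula_grip (a point): Place to grip the turning spatula, near its centre of mass, mid-height of its handle, 40 mm above the blade's underside. x points along the tool to the blade tip, z up as it stands. The handle is a straight black bar along x, 14 mm wide (y), 20 mm high (z), from 90 mm behind to 25 mm ahead of this point.
- blade_tip (a point): Middle of the blade's square front edge, at its underside; 125 mm ahead of spatula_grip and 40 mm below it, same axes. The steel blade is flat, rigid, 2.2 mm thick, 46 mm wide and reaches back 80 mm from this edge; there a thin neck cranks up to the handle.
- spatula: The spatula, 213 mm long, 90 g, standing level on the bench on its blade and foot; origin 40 mm under spatula_grip, same axes. 85 mm behind the origin a thin leg goes down from the handle to a foot, a cross bar 50 mm wide level with the blade's underside.
- board_middle (a point): Centre of the green circuit board, 64 mm (x) by 90 mm (y), 2.4 mm thick, about 70 g. z points out of its bare side: up at the start, down when the component side is up. It lies on two black connector strips, 8 mm wide along its 64 mm edges, so that a gap 3.5 mm high and 67 mm wide is open under it from its side away from the step through to the step; low chips between the strips do not obstruct.
- board: The same board; origin 4.7 mm from board_middle on the component side, at the outer face of the strips; same axes.
- step_zone (a point): Point on the level preheat plate, mid-width, 40 to 60 mm above the bench. x points along the plate to the cooling pad, roughly to the robot's left, z up. The plate reaches 100 mm towards -x and 75 mm either way in y, clear. The pad block's near face is an upright step 8 mm high along y, standing 0 to 40 mm beyond this point: just where is not measured, so feel for it.
- pad (a joint): How far the sprung pad block with its step is pushed back, m: 0 at rest, 0.006 at its stop. It starts to give at 3 N and takes 6.6 N at the stop; it springs back when let go.
- turner: The board turner, a fixed grey unit; origin 40 mm under step_zone, same axes. Its cork cooling pad, the top of the sprung pad block, is level, 8 mm above the plate, 150 mm wide (y) and 87 mm long in x from the step; a bar 6 mm high closes its far end. A board slid against the step is held by it and can be tipped over it; it starts 1 to 56 mm short of the step.
- meter: Orange multimeter lying on the bench, 185 x 85 x 36 mm, origin centred under it. A bystander; it and the spatula may lie on either side.
- bowl_rim (a point): Small yellow plastic bowl, 110 mm wide, 45 mm high; centre of its mouth. A bystander.
- spool: Metal solder spool standing on end, 52 mm wide, 38 mm high, origin centred under it. A bystander.
- perfboard: Flat brown strip board, 90 x 60 x 3 mm with low parts to 9 mm, origin centred under it. A bystander.
- driver: Screwdriver, 170 mm long, 26 mm thick, lying across beyond the turner; origin under its middle. A bystander.
- phone: Flat black handset, 105 x 46 x 14 mm, origin centred under it. A bystander.
Things that resemble listed ones, but are neither listed nor needed, are in the scene too. Leave any pink or yellow look-alike of the spatula alone.

How it is judged:
By the outcome, as a careful person would: the job done as asked, in the order asked, and still so for the second after the job is handed in, with the robot touching nothing.
It also fails if it takes over 72 s, if anything falls off the work surface, if the arm or the gripper's body presses on something with over 40 N, if the wrist force passes 120 N, or if a joint passes its speed limit or range.

ROBOT

A 6-joint arm with a two-finger parallel gripper is mounted at the origin on the work surface. World frame = base frame: x ahead of the robot, y to its left, z up, the work surface at z = 0. Lengths are in m, angles in rad, forces in N, time in s.
With the tool pointing down it reaches from about 0.3 to 0.875 m from the base axis. Payload 6.4 kg.
Tool frame: the origin (TCP) lies midway between the tips of the shut fingers; the grasp point (between the pads) lies 19 mm behind it (bot.hold_point_z is the distance from the TCP to the grasp point, in m); z points along the fingers, y is the line along which they close (so a half turn about z gives the same grasp; the last joint's range is limited). The gripper opens to 88 mm and grips with 3 to 60 N. Pads are 18 mm wide; open, the fingers measure 123 mm over their backs; the gripper's body (75 mm by 187 mm) begins 45 mm behind the grasp point.
Start: joints at [-1.395, 0.181, 1.607, -0, 1.354, -0.206], TCP at [0.214, -0.534, 0.239] pointing down, gripper open.
Joint ranges: [-2.99, 2.99], [-0.89, 2.07], [0.3, 2.58], [-1.14, 4.28], [0, 2.63], [-3.12, 3.12]. Speed limits (rad/s): [2.57, 2.57, 3.01, 3.14, 3.14, 3.14].

INTERFACE

Orientations are given as a unit quaternion [w, x, y, z].
In Python, from cell import bot, cams gives the robot as it stands. The module is installed in compiled form; this text tells all that it offers.
- The arm moves only by the shell command python3 -m pendant 'ROWS' [FORCE]. ROWS is JSON, a list of rows, each an object with "dr": the turn, a rotation vector about the tool's x, y, z in rad, a list of three; "linear": the shift along the tool's x, y, z in m, a list of three; "hand": the closure, from 0 (fully open) to 1 (shut). A call has 1 to 5 rows; each row is the pose to reach, as a shift and turn from the pose commanded when the call began, along the tool's axes at that moment; what a row does not reach only later rows make up. A row lasts 1/8 s, in which the tool goes at most 62.5 mm and 10.7 degrees, less where a joint would pass 70% of its speed; a pose out of reach is approached as far as the arm can. A call with a gripper value outside its range is refused whole. The fingers move at their own pace and stop on an object; FORCE is the grip in N (left out, the last holds). Time passes only in rows, so rows that repeat a pose let the fingers close. It gives the time, the measured TCP pose, the force, the opening and the grip force at its end, in the units of the state.
- bot.get_obs(): the state, without advancing time (a new reading comes with each control period).
- cams.capture(name): name is "side" or "top"; returns (picture, depth): 384x512x3 uint8, blue, green, red; 384x512 float32, m along the optical axis (not along the pixel's ray), 0 where there is no reading.
- cams.calibration(name): a dict with "intrinsics" (3x3 intrinsics, pixels), "dist_coeffs" ([k1, k2, p1, p2, k3] as OpenCV has them; the pictures are not rectified), "rvec" (rotation vector, rad) and "tvec" (3), from world to camera coordinates, as OpenCV has them. Camera axes: x right, y down, z forward; pixel columns grow to the right and rows downward; lengths in m; the calibration is good to about 2 mm. A picture is of the moment at which its call begins. calibration takes no time and is no camera call.
- bot.close_job(): hands the job in; it is judged then, once.
The state is a dict: "time": time; "joint_positions": joint angles; "dq": joint speeds; "joint_torque": joint torques, N m; "position": TCP position; "tool_rot": TCP orientation; "force": force on the tool from outside, world axes, zero at the start; "moment": the same for the moment, N m; "opening": finger opening in m; "grip_force": force on a finger pad.
Only numpy, scipy, OpenCV 4.12 (cv2) and the standard library are available. Lean on these libraries where they do the work, as an engineer would, in place of code of your own. Each camera call takes 0.05 s, during which the arm holds its last target. There are 200 camera calls.

## Working session

There is one attempt and no reset: what is moved stays moved. The work goes in short steps, Python scripts to look and compute and a shell command to move; the robot and the scene stay as the last step left them, time stands still between calls to the robot, and variables do not carry over. Pictures are saved under pics/ and viewed, at most 13 in all, crops included, and the job is handed in when it is done.

```bash
mkdir -p pics
cat > h.py <<'E'
import numpy as np, cv2
from cell import bot, cams
from scipy.spatial.transform import Rotation as R
def cal(n):
    c=cams.calibration(n); K=np.array(c["intrinsics"]);D=np.array(c["dist_coeffs"]);Rm=cv2.Rodrigues(np.array(c["rvec"]))[0];t=np.array(c["tvec"]).reshape(3);return K,D,Rm,t
def rays(n,px):
    K,D,Rm,t=cal(n);u=cv2.undistortPoints(np.array(px,float).reshape(-1,1,2),K,D).reshape(-1,2)
    return -Rm.T@t, np.c_[u,np.ones(len(u))]@Rm
def onz(n,px,z):
    o,d=rays(n,px);return o+d*((z-o[2])/d[:,2])[:,None]
def depthpts(n,px,dep):
    o,d=rays(n,px);return o+d*np.array([dep[int(v),int(u)] for u,v in px])[:,None]
def cloud(n,dep):
    h,w=dep.shape;px=np.stack(np.meshgrid(np.arange(w),np.arange(h)),-1).reshape(-1,2)
    o,d=rays(n,px);P=o+d*dep.reshape(-1,1);P[dep.reshape(-1)==0]=np.nan;return P.reshape(h,w,3)
E
python3 - <<'E'
from h import *
for n in("top","side"):
    im,d=cams.capture(n);np.savez(f"{n}0.npz",im=im,d=d);cv2.imwrite(f"pics/{n}0.png",cv2.resize(im,(768,576)))
    K,D,Rm,t=cal(n);print(n,-Rm.T@t,Rm[2],K[0,0])
o=bot.get_obs();print(o["position"],o["tool_rot"],o["force"],R.from_quat(o["tool_rot"],scalar_first=True).as_matrix())
E
```

```text
top [0.28699252 0.14499414 1.45537137] [ 0.19759271  0.02308061 -0.98001245] 483.8508573988016
side [0.36065681 0.96788496 1.04113364] [ 0.15320836 -0.6380397  -0.75460754] 366.5897219639651
[ 0.21417404 -0.53314731  0.23796032] [-7.32492483e-04  9.81832616e-01  1.89747668e-01  1.71184524e-05] [ 0.24796069  0.89249345 -0.02171835] [[ 9.27991644e-01  3.72600924e-01 -2.44362571e-04]
 [ 3.72600873e-01 -9.27990572e-01  1.44486639e-03]
 [ 3.11592391e-04 -1.43187365e-03 -9.99998926e-01]]
```

View pics/top0.png

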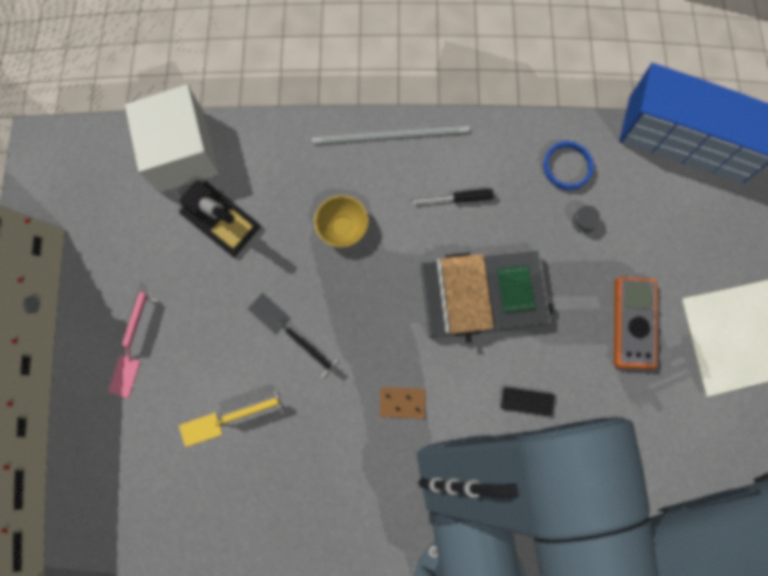

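View pics/side0.png

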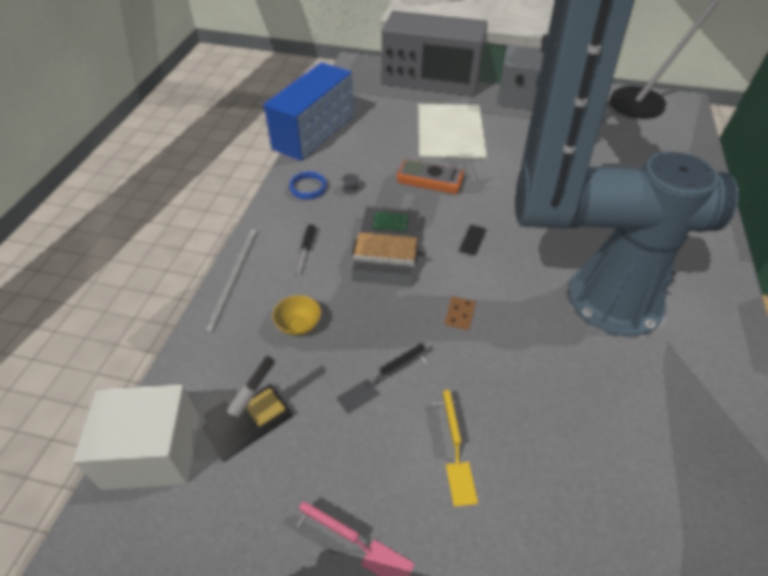

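Top view (768 px picture): there are three spatula-like things. The black one has its blade at (270,312), handle at (310,347) and foot at (332,370). The pink one is at (128,345) and the yellow one at (230,420). The black-handled, steel-bladed one fits the description, and I'll check it in a crop. The turner shows cork at (466,293) and the board at (517,288).

```bash
cat > m.py <<'E'
from h import *
def rect(n,mask,z):
    cs,_=cv2.findContours(mask.astype(np.uint8),cv2.RETR_EXTERNAL,cv2.CHAIN_APPROX_NONE)
    c=max(cs,key=cv2.contourArea);w=onz(n,c.reshape(-1,2),z)[:,:2]
    r=cv2.minAreaRect((w*1000).astype(np.float32));return r,cv2.boxPoints(r)
E
python3 - <<'E'
from m import *
np.set_printoptions(precision=4,suppress=True)
f=np.load("top0.npz");im,d=f["im"],f["d"];P=cloud("top",d)
g=np.load("side0.npz");Ps=cloud("side",g["d"])
hsv=cv2.cvtColor(im,cv2.COLOR_BGR2HSV)
def roi(m,u0,v0,u1,v1):
    k=np.zeros_like(m);k[v0:v1,u0:u1]=1;return m&k
H,S,V=[hsv[...,i].astype(int) for i in range(3)]
cork=roi((H<25)&(S>80),280,160,335,230);green=roi((H>50)&(H<90)&(S>80),325,165,365,215)
for nm,m in(("cork",cork),("board",green)):
    z=np.nanmedian(P[...,2][m]);r,b=rect("top",m,z);print(nm,m.sum(),"z",z,r,b.tolist())
# plate
for (u,v) in [(360,195),(325,215),(330,170),(345,215),(300,340),(210,330)]: print((u,v),P[v,u],im[v,u])
x=im[185:260,155:240];big=cv2.resize(x,None,fx=7,fy=7,interpolation=cv2.INTER_CUBIC)
y=im[155:235,275:375];b2=cv2.resize(y,None,fx=7,fy=7,interpolation=cv2.INTER_CUBIC)
cv2.imwrite("pics/spat.png",big);cv2.imwrite("pics/turn.png",b2)
E
```

```text
cork 1467 z 0.050387891445777155 ((577.5416870117188, 7.445720672607422), (156.1714324951172, 86.46829223632812), 6.653801441192627) [[494.972412109375, 41.34087371826172], [504.991455078125, -44.54499816894531], [660.1109619140625, -26.449432373046875], [650.0919189453125, 59.436439514160156]]
board 591 z 0.04823491445429107 ((587.027587890625, -90.52235412597656), (88.23882293701172, 62.34457015991211), 7.878480434417725) [[539.0517578125, -65.69186401367188], [547.5975341796875, -127.44796752929688], [635.00341796875, -115.35284423828125], [626.4576416015625, -53.59674072265625]]
(360, 195) [ 0.579  -0.1397  0.0452] [72 71 71]
(325, 215) [ 0.518  -0.0329  0.0466] [ 80 114 145]
(330, 170) [ 0.6563 -0.0516  0.0421] [90 89 87]
(345, 215) [ 0.5188 -0.0931  0.0424] [72 72 71]
(300, 340) [0.1952 0.0733 0.4674] [81 76 65]
(210, 330) [ 0.1783  0.306  -0.0053] [123 124 124]
```

View pics/spat.png

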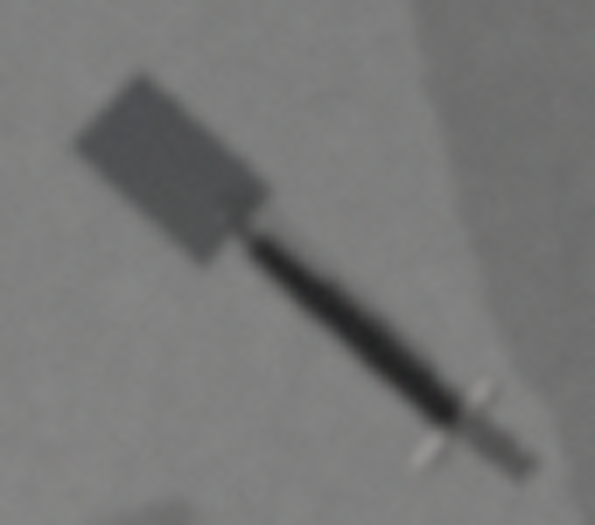

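View pics/turn.png

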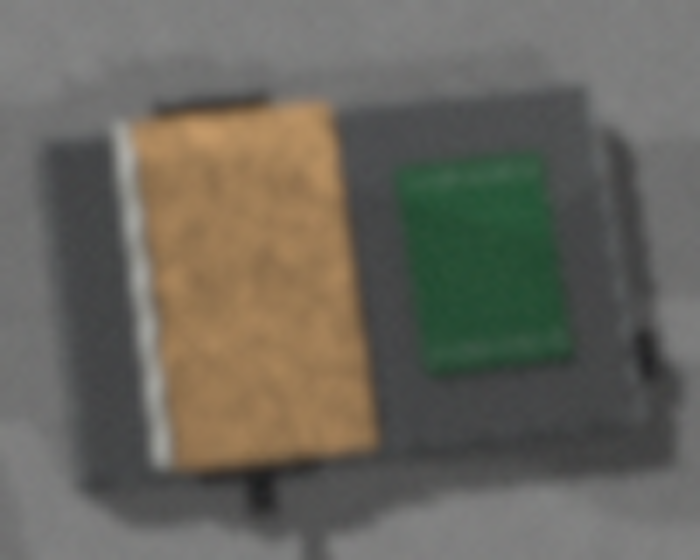

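The crop shows the black-handled steel spatula: blade corners at crop (145,72), (75,145), (205,265) and (268,190), handle (255,240)–(455,415), and foot bar (490,385)–(415,465). It is the right one. In the turner crop the step edge runs (330,105)–(378,450), and the board's near edge is about 24 mm short of it.

Run:
```python
from m import *
np.set_printoptions(precision=4,suppress=True)
f=np.load("top0.npz");im,d=f["im"],f["d"];P=cloud("top",d);g=np.load("side0.npz");si,sd=g["im"],g["d"];Ps=cloud("side",sd)
q=lambda p,o:np.array(p,float)/7+o-0.5+0.5/7
b=q([(145,72),(75,145),(205,265),(268,190)],(155,185));w=onz("top",b,0.002)[:,:2];print("blade",w,[np.linalg.norm(w[i]-w[(i+1)%4]) for i in range(4)],"tip",(w[0]+w[1])/2,"back",(w[2]+w[3])/2)
ft=onz("top",q([(490,385),(415,465)],(155,185)),0.004);print("foot",ft,ft.mean(0))
for n,I,PP,(u0,v0,u1,v1) in(("top",im,P,(180,208,228,255)),("side",si,Ps,(245,222,290,255))):
    m=np.zeros(I.shape[:2],bool);m[v0:v1,u0:u1]=I[v0:v1,u0:u1].max(-1)<62
    _,l,s,_=cv2.connectedComponentsWithStats(m.astype(np.uint8));m=l==1+s[1:,4].argmax()
    px=np.argwhere(m)[:,::-1];hw=onz(n,px,0.048)[:,:2];c=hw.mean(0);_,S,V=np.linalg.svd(hw-c);t=(hw-c)@V[0];s2=(hw-c)@V[1]
    print(n,"handle",len(px),c,V[0],t.min(),t.max(),s2.min(),s2.max(),"mid",c+V[0]*(t.min()+t.max())/2,"zmed",np.nanmedian(PP[m][:,2]))
for n,PP,pts in(("top",P,[(180,260),(240,200),(280,240),(400,210)]),):
    for u,v in pts: print(n,np.nanmedian(PP[v-4:v+5,u-4:u+5].reshape(-1,3),0))
# tops: plate depth points by region in world
for nm,PP in(("top",P),("side",Ps)):
  xt=np.array([-.1158,.9933]);yt=np.array([-.9933,-.1158]);o=np.array([.5825,-.0355])
  a=(PP[...,:2]-o)@xt;bb=(PP[...,:2]-o)@yt
  for k,(a0,a1,b0,b1) in dict(plateL=(-.09,-.01,.055,.07),plateR=(-.09,-.01,-.07,-.05),gap=(-.018,-.008,-.05,.05),cork=(.01,.08,-.06,.06),board=(-.08,-.03,-.035,.03)).items():
    s=(a>a0)&(a<a1)&(bb>b0)&(bb<b1);print(nm,k,s.sum(),np.nanmedian(PP[...,2][s]))
# plate right edge and far edge for yaw
G=cv2.cvtColor(im,cv2.COLOR_BGR2GRAY).astype(float)
# cork/plate boundary by colour, per row
hs=cv2.cvtColor(im,cv2.COLOR_BGR2HSV)[...,1].astype(float);pts=[]
for v in range(174,218):
    r=hs[v,310:345];th=100;i=np.where((r[:-1]>th)&(r[1:]<=th))[0]
    if len(i): i=i[0];pts.append((310+i+(r[i]-th)/(r[i]-r[i+1]),v))
w=onz("top",pts,.0505)[:,:2];w=w[(w[:,0]>.5)&(w[:,0]<.66)];p=np.polyfit(w[:,0],w[:,1],1);print("step",p,np.arctan(p[0]),np.std(w[:,1]-np.polyval(p,w[:,0])),w[0],w[-1])
```

```text
blade [[0.5863 0.422 ]
 [0.5533 0.452 ]
 [0.5003 0.3921]
 [0.5337 0.3653]] [np.float64(0.044591054355699315), np.float64(0.07998792992918077), np.float64(0.04277305783805737), np.float64(0.07728245123742732)] tip [0.5698 0.437 ] back [0.517  0.3787]
foot [[0.4486 0.266  0.004 ]
 [0.4138 0.2977 0.004 ]] [0.4312 0.2819 0.004 ]
top handle 131 [0.4652 0.3173] [-0.6484 -0.7613] -0.058106666107210284 0.05203833232963852 -0.0056004532202868305 0.006240044755259126 mid [0.4672 0.3196] zmed 0.04930306591622946
side handle 153 [0.4621 0.33  ] [0.6475 0.7621] -0.05811831146878661 0.05301338526825122 -0.008760258702040308 0.008788038185851494 mid [0.4604 0.3281] zmed 0.04690077450627561
top [0.3855 0.4007 0.0003]
top [ 0.5711  0.2212 -0.0003]
top [0.4487 0.0988 0.0001]
top [ 0.5415 -0.2733 -0.0005]
top plateL 132 0.042082457526945394
top plateR 165 0.04254623331533325
top gap 106 0.0427691523637963
top cork 931 0.05053127391590162
top board 352 0.048354690154672086
side plateL 54 0.04138676244757933
side plateR 63 0.04109477596373301
side gap 42 0.04168187995209338
side cork 418 0.04951616068723991
side board 135 0.04733595598659912
step [ 0.1158 -0.1004] 0.11526449172345109 0.0002890328362118979 [ 0.6416 -0.0264] [ 0.5114 -0.0411]
```

```bash
cat >> h.py <<'E'
np.set_printoptions(precision=4,suppress=True)
HZ=bot.hold_point_z
def att(yaw,tilt,roll=0):  # tool x along heading yaw, pointing down, fingers tilted forward by tilt
    c,s=np.cos(yaw),np.sin(yaw);h=np.array([c,s,0]);y=np.array([s,-c,0])
    M=np.c_[h,y,[0,0,-1]]@R.from_euler('y',tilt).as_matrix();return M
def now():
    o=bot.get_obs();return np.array(o["position"]),R.from_quat(o["tool_rot"],scalar_first=True).as_matrix(),o
def go(grasp,M,ref=None):
    p,M0,o=now() if ref is None else ref
    t=np.array(grasp)+M[:,2]*HZ;return (M0.T@(t-p)).round(4),R.from_matrix(M0.T@M).as_rotvec().round(4)
def st():
    p,M,o=now();print("t",round(o["time"],2),"grasp",p-M[:,2]*HZ,"x",M[:,0],"z",M[:,2],"F",np.array(o["force"]),"Mo",np.array(o["moment"]),"op",round(o["opening"],4),"gf",round(o["grip_force"],1),"q",np.array(o["joint_positions"]))
E
python3 -c "
from h import *
print(HZ)
for z in(.16,.04):
  print(go([.488,.344,z],att(np.radians(49.3),.524)))"
```

```text
0.0187
(array([ 0.5892, -0.7161,  0.0954]), array([ 0.1241,  0.5132, -0.4679]))
(array([ 0.5892, -0.716 ,  0.2154]), array([ 0.1241,  0.5132, -0.4679]))
```

```bash
A='{"linear":[0.196,-0.239,0],"dr":[0,0,0],"hand":0}'
python3 -m pendant '[{"linear":[0.04,-0.048,0],"dr":[0,0,0],"hand":0},{"linear":[0.08,-0.096,0],"dr":[0,0,0],"hand":0},{"linear":[0.12,-0.144,0],"dr":[0,0,0],"hand":0},{"linear":[0.16,-0.192,0],"dr":[0,0,0],"hand":0},{"linear":[0.196,-0.239,0],"dr":[0,0,0],"hand":0}]'
python3 -m pendant '[{"linear":[0.04,-0.048,0],"dr":[0,0,0],"hand":0},{"linear":[0.08,-0.096,0],"dr":[0,0,0],"hand":0},{"linear":[0.12,-0.144,0],"dr":[0,0,0],"hand":0},{"linear":[0.16,-0.192,0],"dr":[0,0,0],"hand":0},{"linear":[0.196,-0.239,0],"dr":[0,0,0],"hand":0}]'
python3 -c "
from h import *
st();print(go([.488,.344,.16],att(np.radians(49.3),.524)))"
```

```text
time: 0.72
position: [0.3072, -0.2367, 0.2384]
tool_rot: [-0.0, 0.982, 0.19, 0.0]
force: [1.2, -0.9, -0.3]
opening: 0.0884
grip_force: 0.0
time: 1.35
position: [0.4001, 0.0582, 0.2388]
tool_rot: [0.0, 0.982, 0.19, 0.0]
force: [1.1, -0.1, -0.6]
opening: 0.0882
grip_force: 0.0
t 1.35 grasp [0.4001 0.0582 0.2575] x [0.9278 0.373  0.0007] z [ 0.0008 -0.0002 -1.    ] F [ 1.1282 -0.1273 -0.5942] Mo [-0.0165 -0.0686 -0.0149] op 0.0882 gf 0.0 q [-0.1511 -0.2284  2.0073 -0.0001  1.3619  1.0376]
(array([ 0.1964, -0.2367,  0.095 ]), array([ 0.1259,  0.5133, -0.467 ]))
```

```bash
python3 -m pendant '[{"linear":[0.04,-0.048,0.02],"dr":[0.025,0.103,-0.093],"hand":0},{"linear":[0.08,-0.096,0.04],"dr":[0.05,0.205,-0.187],"hand":0},{"linear":[0.12,-0.144,0.06],"dr":[0.075,0.308,-0.28],"hand":0},{"linear":[0.16,-0.192,0.08],"dr":[0.1,0.411,-0.374],"hand":0},{"linear":[0.196,-0.237,0.095],"dr":[0.126,0.513,-0.467],"hand":0}]'
python3 -m pendant '[{"linear":[0,0,0],"dr":[0,0,0],"hand":0}]' >/dev/null
python3 - <<'E'
from h import *
st()
im,d=cams.capture("top");np.savez("top1.npz",im=im,d=d);a=im[150:280,130:270]
im,d=cams.capture("side");np.savez("side1.npz",im=im,d=d);b=im[150:280,220:360]
cv2.imwrite("pics/pre.png",np.hstack([cv2.resize(x,(400,372),interpolation=cv2.INTER_CUBIC) for x in(a,b)]))
print(go([.488,.344,.040],att(np.radians(49.3),.524)))
E
```

```text
time: 1.98
position: [0.4909, 0.342, 0.1456]
tool_rot: [-0.109, 0.877, 0.404, 0.236]
force: [-0.1, 0.8, 0.6]
opening: 0.0881
grip_force: 0.0
t 2.1 grasp [0.4825 0.3346 0.1591] x [0.566  0.6583 0.4962] z [ 0.3197  0.3796 -0.8682] F [-0.1832 -0.427  -0.2324] Mo [-0.208   0.1597 -0.0205] op 0.0884 gf 0.0 q [0.2558 0.0793 2.0292 0.489  0.6555 0.6302]
(array([-0.0511, -0.0038,  0.1109]), array([-0.0018,  0.0029, -0.0009]))
```

View pics/pre.png

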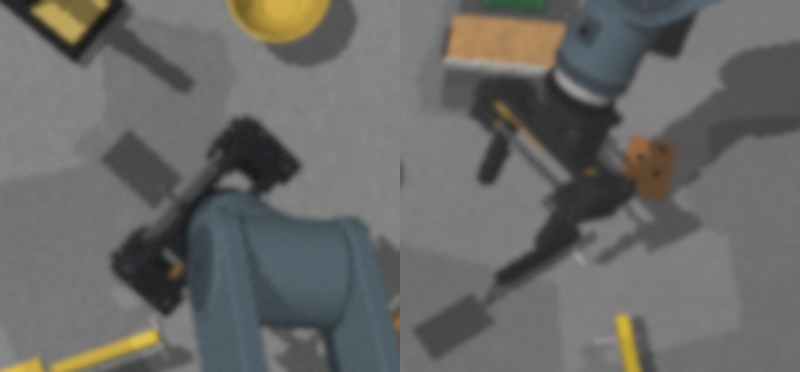

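The gripper straddles the handle, with its fingers on either side in both views, and nothing else is close. Before gripping I fit an arm model to check which tilt leaves enough wrist range for the flip.

```bash
cat > kin.py <<'E'
from h import *
from scipy.optimize import least_squares
def fk(q,g):
    h,d,L2,L3,L6,a1,a3=g;r=R.from_euler
    A=r('z',q[0]);B=r('y',q[1]);C=r('y',q[1]+q[2])
    M=(A*C*r('z',q[3])*r('y',q[4])*r('z',q[5]-np.pi/2)).as_matrix()
    p=A.apply(np.array([a1,d,h])+B.apply([0,0,L2])+C.apply([a3,0,L3]))+M[:,2]*L6
    return p,M
lo=np.array([-2.99,-.89,.3,-1.14,0,-3.12]);hi=np.array([2.99,2.07,2.58,4.28,2.63,3.12])
def ik(grasp,M,q0,g):
    t=np.array(grasp)+M[:,2]*HZ
    def f(q):
        p,m=fk(q,g);return np.r_[(p-t)*5,R.from_matrix(m.T@M).as_rotvec()]
    s=least_squares(f,np.clip(q0,lo+1e-3,hi-1e-3),bounds=(lo,hi));return s.x,np.abs(s.fun).max()
obs=[([-1.395,.181,1.607,0,1.354,-.206],[.2142,-.5331,.2380]),([-.1511,-.2284,2.0073,-.0001,1.3619,1.0376],[.4001,.0582,.2388]),([.2558,.0793,2.0292,.489,.6555,.6302],[.4825+.3197*.0187,.3346+.3796*.0187,.1591-.8682*.0187])]
def fit():
    f=lambda g:np.r_[np.concatenate([fk(q,g)[0]-p for q,p in obs]),.01*np.array(g[5:])]
    s=least_squares(f,[.4,.12,.4,.4,.2,0,0]);return s.x
G=fit()
E
python3 - <<'E'
from kin import *
print(G,[np.abs(fk(q,G)[0]-p).max() for q,p in obs])
yaw=np.pi/2+.1153;xt=np.array([np.cos(yaw),np.sin(yaw),0]);step=np.array([.587,-.0324,.0422])
for T in(30,35):
  q=np.array([.0,.3,2,-.3,.9,-.5])
  for fl in(0,20,40,60,80,90,95,100,105,110):
    # spatula pitch fl about tip at step
    h=xt*np.cos(np.radians(fl))+np.array([0,0,-1])*np.sin(np.radians(fl));u=np.cos(np.radians(fl))*np.array([0,0,1])+np.sin(np.radians(fl))*xt
    g=step-h*.125+u*.04
    M=att(yaw,np.radians(T-fl));q,e=ik(g,M,q,G);print(T,fl,q,round(e,4))
E
python3 -c "
from h import *
print(go([.488,.344,.07],att(np.radians(49.3),.611)),go([.488,.344,.04],att(np.radians(49.3),.611)))"
```

```text
[0.3136 0.1177 0.4371 0.5134 0.3116 0.0008 0.085 ] [np.float64(0.00031314316783104257), np.float64(0.00029479249812225383), np.float64(2.8849589707835577e-05)]
30 0 [-0.3966  0.5714  1.4638  0.0369  1.2568 -3.12  ] 0.5685
30 20 [-0.2868  0.4254  1.6101 -0.1957  1.0908 -3.12  ] 0.3477
30 40 [-0.1886  0.3472  1.6758 -0.3782  1.053  -3.12  ] 0.1661
30 60 [-0.0567  0.3342  1.6927 -0.5874  1.0948 -3.0434] 0.0
30 80 [ 0.1576  0.4605  1.6701 -0.9375  1.2515 -2.6718] 0.0
30 90 [ 0.2444  0.5616  1.6359 -1.0697  1.3665 -2.5328] 0.0
30 95 [ 0.2813  0.6191  1.6135 -1.1265  1.4288 -2.4751] 0.0
30 100 [ 0.3085  0.6752  1.5709 -1.14    1.4986 -2.4495] 0.0303
30 105 [ 0.3308  0.7309  1.5223 -1.14    1.568  -2.4315] 0.0707
30 110 [ 0.3504  0.787   1.4742 -1.14    1.6343 -2.4116] 0.1112
35 0 [-0.4321  0.6121  1.404   0.1194  1.3521 -3.12  ] 0.6387
35 20 [-0.3055  0.4384  1.582  -0.1339  1.1365 -3.12  ] 0.3885
35 40 [-0.2021  0.3496  1.6638 -0.3251  1.0706 -3.12  ] 0.2081
35 60 [-0.0916  0.3191  1.688  -0.4933  1.0909 -3.12  ] 0.0073
35 80 [ 0.1279  0.4243  1.6758 -0.855   1.214  -2.7418] 0.0
35 90 [ 0.2216  0.5189  1.6464 -0.9993  1.3189 -2.5879] 0.0
35 95 [ 0.2621  0.5741  1.6262 -1.0612  1.3776 -2.5232] 0.0
35 100 [ 0.2981  0.6335  1.6025 -1.1174  1.4392 -2.4662] 0.0
35 105 [ 0.3255  0.6926  1.5629 -1.14    1.5069 -2.4348] 0.0227
35 110 [ 0.3465  0.75    1.5131 -1.14    1.5758 -2.4173] 0.0625
(array([-0.0345, -0.0039,  0.0848]), array([-0.0017,  0.0899, -0.001 ])) (array([-0.0494, -0.0038,  0.1108]), array([-0.0017,  0.0899, -0.001 ]))
```

```bash
sed -i "s/q\[5\]-np.pi\/2/q[5]+np.pi\/2/" kin.py
python3 -m pendant '[{"linear":[-0.017,-0.002,0.042],"dr":[0,0.045,0],"hand":0},{"linear":[-0.0345,-0.0039,0.0848],"dr":[-0.0017,0.09,-0.001],"hand":0},{"linear":[-0.042,-0.0039,0.098],"dr":[-0.0017,0.09,-0.001],"hand":0},{"linear":[-0.0494,-0.0038,0.1108],"dr":[-0.0017,0.09,-0.001],"hand":0},{"linear":[-0.0494,-0.0038,0.1108],"dr":[-0.0017,0.09,-0.001],"hand":0}]' 30
python3 -c "
from kin import *
st();p,M,o=now();print(fk(o['joint_positions'],G)[0]-p, fk(o['joint_positions'],G)[1]-M, go([.488,.344,.04],att(np.radians(49.3),.611)))"
```

```text
time: 2.82
position: [0.4964, 0.3515, 0.0256]
tool_rot: [-0.125, 0.867, 0.397, 0.274]
force: [0.3, 0.4, 0.5]
opening: 0.088
grip_force: 0.0
t 2.83 grasp [0.4893 0.3434 0.0409] x [0.5345 0.6192 0.5752] z [ 0.3761  0.4353 -0.818 ] F [0.3273 0.3973 0.4969] Mo [-0.2023  0.1004  0.0388] op 0.088 gf 0.0 q [0.2443 0.346  2.0833 1.0761 0.386  0.004 ]
[0.0001 0.     0.0002] [[ 0.  0.  0.]
 [ 0. -0. -0.]
 [ 0.  0. -0.]] (array([-0.0008, -0.0014,  0.0005]), array([ 0.0013, -0.0019, -0.0015]))
```

```bash
python3 -m pendant '[{"linear":[-0.0007,-0.0014,0.0005],"dr":[0,0,0],"hand":0.6},{"linear":[-0.0007,-0.0014,0.0005],"dr":[0,0,0],"hand":1},{"linear":[-0.0007,-0.0014,0.0005],"dr":[0,0,0],"hand":1},{"linear":[-0.0007,-0.0014,0.0005],"dr":[0,0,0],"hand":1},{"linear":[-0.0007,-0.0014,0.0005],"dr":[0,0,0],"hand":1}]' 30
python3 -m pendant '[{"linear":[0,0,0],"dr":[0,0,0],"hand":1},{"linear":[0,0,0],"dr":[0,0,0],"hand":1},{"linear":[0,0,0],"dr":[0,0,0],"hand":1}]' 30
python3 -c "
from kin import *
st()
p,M,o=now();print(M.T@np.array([0,0,1]))"
```

```text
time: 3.45
position: [0.4949, 0.3531, 0.0248]
tool_rot: [-0.125, 0.866, 0.398, 0.275]
force: [0.8, 0.5, -0.1]
opening: 0.0401
grip_force: 0.0
time: 3.82
position: [0.4947, 0.3531, 0.0246]
tool_rot: [-0.125, 0.866, 0.398, 0.274]
force: [0.6, -0.2, -1.0]
opening: 0.0136
grip_force: 30.0
t 3.83 grasp [0.4877 0.3449 0.0399] x [0.5331 0.6202 0.5755] z [ 0.3759  0.4357 -0.8178] F [ 0.6395 -0.2338 -0.963 ] Mo [-0.2188  0.1418  0.0324] op 0.0136 gf 30.0 q [ 0.2486  0.3474  2.0847  1.083   0.3827 -0.0016]
[ 0.5755  0.0009 -0.8178]
```

```bash
python3 -m pendant '[{"linear":[0.0075,0,-0.01],"dr":[0,0,0],"hand":1},{"linear":[0.02,0,-0.03],"dr":[0,0,0],"hand":1},{"linear":[0.037,0,-0.053],"dr":[0,0,0],"hand":1},{"linear":[0.063,0,-0.09],"dr":[0,0,0],"hand":1},{"linear":[0.063,0,-0.09],"dr":[0,0,0],"hand":1}]'
python3 - <<'E'
from kin import *
st()
yaw=np.pi/2+.1153;xt=np.array([np.cos(yaw),np.sin(yaw),0])
tip=np.array([.593,-.142,.0422+.06]);g=tip-.125*xt+np.array([0,0,.04])
p,M,o=now();print("target",g,ik(g,att(yaw,.611),o["joint_positions"],G))
g1=(g+p-M[:,2]*HZ)/2;g1[2]=.15;print("mid",g1,go(g1,att(1.27,.611)));
print("full",go(g,att(yaw,.611)))
f=np.load("top0.npz");P=cloud("top",f["d"]);w=P.reshape(-1,3);b=(w-[.5804,-.0332,0])
a=b[:,:2]@xt[:2];c=b[:,:2]@np.array([-xt[1],xt[0]])
for a0 in np.arange(-.36,-.08,.02):
    s=(a>a0)&(a<a0+.02)&(abs(c)<.1)&(w[:,2]<.15);print(round(a0,2),np.nanpercentile(w[s,2],[50,90,99]), end=' ')
E
```

```text
time: 4.45
position: [0.497, 0.3535, 0.1387]
tool_rot: [-0.125, 0.865, 0.398, 0.278]
force: [0.9, -0.3, -1.1]
opening: 0.0138
grip_force: 30.0
t 4.45 grasp [0.4898 0.3454 0.1539] x [0.5288 0.6193 0.5804] z [ 0.382   0.437  -0.8143] F [ 0.9145 -0.2578 -1.1052] Mo [-0.2745  0.1743 -0.0184] op 0.0138 gf 30.0 q [0.2485 0.0915 2.0697 0.6764 0.5545 0.4506]
target [ 0.6074 -0.2662  0.1422] (array([-0.7599,  0.7464,  1.1666,  0.3804,  1.7112, -0.9151]), np.float64(2.4574231538565527e-11))
mid [0.5486 0.0396 0.15  ] (array([-0.1614,  0.2396, -0.1085]), array([ 0.2409, -0.007 , -0.3316]))
full (array([-0.3263,  0.48  , -0.2148]), array([ 0.4808, -0.0055, -0.6716]))
-0.36 [0.0016 0.0342 0.0387] -0.34 [0.0301 0.0396 0.0427] -0.32 [0.0312 0.0411 0.0454] -0.3 [0.0332 0.0412 0.046 ] -0.28 [0.0052 0.0375 0.0421] -0.26 [0.0004 0.0056 0.0313] -0.24 [-0.0002  0.0036  0.0064] -0.22 [0.0002 0.0041 0.0068] -0.2 [0.0001 0.0039 0.0068] -0.18 [0.0001 0.0042 0.0082] -0.16 [-0.0001  0.0036  0.0069] -0.14 [0.0006 0.0058 0.0338] -0.12 [0.0407 0.0453 0.049 ] -0.1 [0.0423 0.048  0.0518]
```

```bash
python3 -m pendant '[{"linear":[-0.032,0.048,-0.022],"dr":[0.048,-0.001,-0.066],"hand":1},{"linear":[-0.065,0.096,-0.043],"dr":[0.096,-0.003,-0.133],"hand":1},{"linear":[-0.097,0.144,-0.065],"dr":[0.145,-0.004,-0.2],"hand":1},{"linear":[-0.129,0.192,-0.087],"dr":[0.193,-0.006,-0.265],"hand":1},{"linear":[-0.1614,0.2396,-0.1085],"dr":[0.241,-0.007,-0.332],"hand":1}]'
python3 - <<'E'
from kin import *
yaw=np.pi/2+.1153;xt=np.array([np.cos(yaw),np.sin(yaw),0])
tip=np.array([.593,-.142,.0422+.06]);g=tip-.125*xt+np.array([0,0,.04])
st();print("full",go(g,att(yaw,.611)))
E
```

```text
time: 5.08
position: [0.5488, 0.0474, 0.1295]
tool_rot: [-0.181, 0.768, 0.566, 0.239]
force: [1.8, 0.6, -0.2]
opening: 0.0138
grip_force: 30.0
t 5.08 grasp [0.5458 0.0371 0.1448] x [0.2453 0.7828 0.5719] z [ 0.1624  0.5484 -0.8203] F [ 1.7872  0.552  -0.1586] Mo [-0.4107  0.0172 -0.0011] op 0.0138 gf 30.0 q [-0.4744  0.2638  1.8817  0.6456  1.2058 -0.4758]
full (array([-0.2245,  0.1439, -0.1547]), array([ 0.2311,  0.0006, -0.3434]))
```

```bash
python3 -m pendant '[{"linear":[-0.045,0.029,-0.031],"dr":[0.046,0,-0.069],"hand":1},{"linear":[-0.09,0.058,-0.062],"dr":[0.092,0,-0.137],"hand":1},{"linear":[-0.135,0.086,-0.093],"dr":[0.139,0,-0.206],"hand":1},{"linear":[-0.18,0.115,-0.124],"dr":[0.185,0,-0.275],"hand":1},{"linear":[-0.2245,0.1439,-0.1547],"dr":[0.2311,0.0006,-0.3434],"hand":1}]'
python3 -m pendant '[{"linear":[0,0,0],"dr":[0,0,0],"hand":1},{"linear":[0,0,0],"dr":[0,0,0],"hand":1},{"linear":[0,0,0],"dr":[0,0,0],"hand":1}]'
python3 - <<'E'
from kin import *
st()
im,d=cams.capture("top");np.savez("top2.npz",im=im,d=d);a=im[130:270,270:480]
im,d=cams.capture("side");np.savez("side2.npz",im=im,d=d);b=im[90:210,210:350]
cv2.imwrite("pics/appr.png",np.vstack([cv2.resize(a,(450,300),interpolation=cv2.INTER_CUBIC),cv2.resize(b,(450,300),interpolation=cv2.INTER_CUBIC)]))
E
```

```text
time: 5.7
position: [0.6058, -0.2552, 0.1265]
tool_rot: [-0.225, 0.634, 0.712, 0.201]
force: [0.4, -0.2, -1.6]
opening: 0.014
grip_force: 30.0
time: 6.08
position: [0.6057, -0.2519, 0.1283]
tool_rot: [-0.224, 0.635, 0.712, 0.2]
force: [-0.2, 0.4, -0.9]
opening: 0.0137
grip_force: 30.0
t 6.08 grasp [ 0.6069 -0.2625  0.1437] x [-0.0936  0.8138  0.5735] z [-0.0655  0.5698 -0.8192] F [-0.2389  0.4148 -0.8643] Mo [-0.3602 -0.1256 -0.0314] op 0.0137 gf 30.0 q [-0.7569  0.7373  1.1782  0.3819  1.7075 -0.9127]
```

View pics/appr.png

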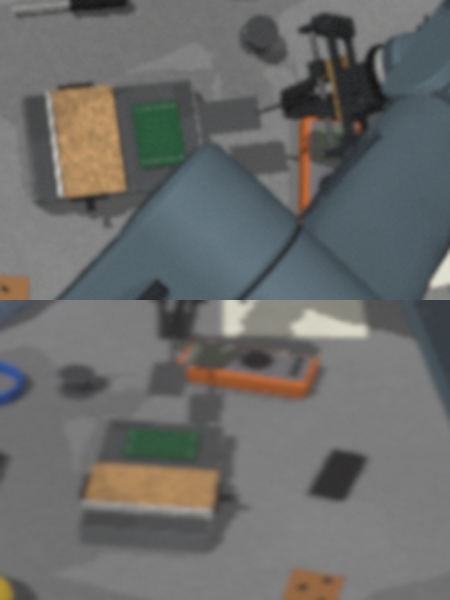

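The blade is held level at top-crop (205–260, 97–130), in line with the board and just right of the plate. I'll measure its pose from depth.

```bash
cat > bl.py <<'E'
from kin import *
yaw=np.pi/2+.1153;xt=np.array([np.cos(yaw),np.sin(yaw),0]);yt=np.array([-xt[1],xt[0],0])
O=np.array([.5804,-.0332,.0422])   # step seen on the board axis, plate level
def blade(tag,z0,z1):
    p,M,o=now();g=p-M[:,2]*HZ
    for n in("top","side"):
        f=np.load(f"{n}{tag}.npz");P=cloud(n,f["d"])
        a=(P-g)@xt;b=(P-g)@yt;s=(a>.03)&(a<.15)&(abs(b)<.05)&(P[...,2]>z0)&(P[...,2]<z1)
        _,l,stt,_=cv2.connectedComponentsWithStats(s.astype(np.uint8))
        if stt.shape[0]<2: print(n,"none");continue
        s=l==1+stt[1:,4].argmax();w=P[s]
        A=np.c_[a[s]-.085,b[s],np.ones(s.sum())];c,res,_,_=np.linalg.lstsq(A,w[:,2]-g[2],rcond=None)
        cs,_=cv2.findContours(s.astype(np.uint8),0,1);k=max(cs,key=cv2.contourArea).reshape(-1,2)
        r=cv2.minAreaRect(((onz(n,k,np.median(w[:,2]))[:,:2])*1000).astype(np.float32))
        bb=cv2.boxPoints(r)/1000;aa=(bb-g[:2])@xt[:2];y2=(bb-g[:2])@yt[:2]
        i=np.argsort(aa);print(n,s.sum(),"pitch,roll,zmid",c,"rect",r[1:],"a",aa[i],"b",y2[i],"yaw rel",np.degrees((y2[i[2:]].mean()-y2[i[:2]].mean())/(aa[i[2:]].mean()-aa[i[:2]].mean())))
E
python3 - <<'E'
from bl import *
blade(2,.09,.12)
f=np.load("top2.npz");im=f["im"];hsv=cv2.cvtColor(im,cv2.COLOR_BGR2HSV);from m import rect
m=(hsv[...,0]>50)&(hsv[...,0]<90)&(hsv[...,1]>80);m[:165]=0;m[215:]=0;m[:,:325]=0;m[:,370:]=0
r,b=rect("top",m,.0481);c=np.r_[np.array(r[0])/1000,0];print("board",r,(c-O)@xt,(c-O)@yt)
E
```

```text
top 444 pitch,roll,zmid [-0.0224  0.0123 -0.0385] rect ((46.74557113647461, 91.42192840576172), 7.346786975860596) a [0.0325 0.0331 0.1239 0.1245] b [ 0.0203 -0.0264  0.0215 -0.0252] yaw rel 0.7406372981985974
side 157 pitch,roll,zmid [-0.0335  0.0211 -0.0396] rect ((45.37019348144531, 105.43216705322266), 7.126108169555664) a [0.0183 0.0187 0.1237 0.1241] b [ 0.0242 -0.0211  0.0252 -0.0202] yaw rel 0.519908492055514
board ((586.7284545898438, -90.08480834960938), (88.61944580078125, 62.63376235961914), 6.751532077789307) -0.0572351663455865 0.0002578601569555713
```

```bash
sed -i 's/(a>.03)/(a>.052)/; s/a\[s\]-.085/a[s]-.085/' bl.py
python3 - <<'E'
from bl import *
blade(2,.09,.12)
g0=np.array([O+xt*-.094-.125*xt+[0,0,.04+.006]])[0]
print("to -94mm, +6",g0,go(g0,att(yaw,.611)))
E
```

```text
top 388 pitch,roll,zmid [-0.0039  0.0167 -0.0387] rect ((46.75457763671875, 72.91409301757812), 7.351182460784912) a [0.0509 0.0515 0.1238 0.1244] b [ 0.0205 -0.0263  0.0214 -0.0253] yaw rel 0.7449772382973815
side 132 pitch,roll,zmid [ 0.004   0.018  -0.0401] rect ((45.38308334350586, 74.06078338623047), 7.126201152801514) a [0.0493 0.0498 0.1234 0.1238] b [ 0.0245 -0.0209  0.0252 -0.0202] yaw rel 0.5200197641376778
to -94mm, +6 [ 0.6056 -0.2507  0.0882] (array([-0.0221, -0.0003,  0.0532]), array([ 0.001 ,  0.0016, -0.0001]))
```

```bash
python3 -m pendant '[{"linear":[-0.007,0,0.018],"dr":[-0.005,0,-0.003],"hand":1},{"linear":[-0.015,0,0.036],"dr":[-0.01,0,-0.007],"hand":1},{"linear":[-0.0221,-0.0003,0.0532],"dr":[-0.009,0.0016,-0.007],"hand":1},{"linear":[-0.0221,-0.0003,0.0532],"dr":[-0.009,0.0016,-0.007],"hand":1},{"linear":[-0.0221,-0.0003,0.0532],"dr":[-0.009,0.0016,-0.007],"hand":1}]'
for i in 1 2 3; do python3 -m pendant '[{"linear":[0,0,0],"dr":[0,0,0],"hand":1}]' | grep force:; done
python3 - <<'E'
from bl import *
st()
for n in("top","side"):
    im,d=cams.capture(n);np.savez(f"{n}3.npz",im=im,d=d)
blade(3,.044,.06)
E
```

```text
time: 6.8
position: [0.6045, -0.2417, 0.0724]
tool_rot: [-0.221, 0.634, 0.713, 0.204]
force: [-0.3, 0.3, -0.3]
opening: 0.0138
grip_force: 30.0
force: [0.1, 0.2, -1.4]
grip_force: 30.0
force: [0.2, 0.1, -1.3]
grip_force: 30.0
force: [-0.2, -0.1, -0.9]
grip_force: 30.0
t 7.17 grasp [ 0.6055 -0.2525  0.0881] x [-0.1     0.8134  0.573 ] z [-0.055   0.5705 -0.8195] F [-0.1911 -0.0713 -0.8809] Mo [-0.3721 -0.1201  0.0425] op 0.0135 gf 30.0 q [-0.7513  0.787   1.2196  0.3894  1.6143 -0.9481]
top 489 pitch,roll,zmid [-0.024   0.0053 -0.0382] rect ((90.05461883544922, 100.49900817871094), 7.684900760650635) a [0.0492 0.0509 0.1497 0.1514] b [ 0.0392 -0.0509  0.0411 -0.049 ] yaw rel 1.0788111958708888
side 195 pitch,roll,zmid [-0.0198 -0.0149 -0.0391] rect ((89.15565490722656, 100.76983642578125), 6.05699348449707) a [0.0502 0.051  0.1509 0.1518] b [-0.0392  0.05   -0.0401  0.049 ] yaw rel -0.549180723836793
```

```bash
s(){ grep -E "position|force:" | grep -v grip | tr '\n' ' '; echo; }
python3 -m pendant '[{"linear":[-0.0017,0,0.0025],"dr":[0,0,0],"hand":1},{"linear":[-0.0017,0,0.0025],"dr":[0,0,0],"hand":1}]' |s
python3 -m pendant '[{"linear":[-0.00057,0,0.00082],"dr":[0,0,0],"hand":1},{"linear":[-0.00057,0,0.00082],"dr":[0,0,0],"hand":1},{"linear":[-0.00057,0,0.00082],"dr":[0,0,0],"hand":1}]' |s
python3 -m pendant '[{"linear":[-0.0003,0,0.0004],"dr":[0,0,0],"hand":1},{"linear":[-0.0003,0,0.0004],"dr":[0,0,0],"hand":1},{"linear":[-0.0003,0,0.0004],"dr":[0,0,0],"hand":1}]' |s
python3 -c "
from h import *
st()"
```

```text
position: [0.6042, -0.2413, 0.069] force: [0.8, -0.5, -0.9] 
position: [0.6044, -0.2415, 0.0684] force: [-0.6, 0.8, 0.2] 
position: [0.6044, -0.2415, 0.0678] force: [-0.3, -0.3, -0.9] 
t 8.28 grasp [ 0.6054 -0.2522  0.0832] x [-0.0998  0.8131  0.5735] z [-0.0556  0.5709 -0.8191] F [-0.2515 -0.3079 -0.949 ] Mo [-0.3543 -0.1609  0.0322] op 0.0138 gf 30.0 q [-0.7511  0.7936  1.2201  0.3894  1.6085 -0.9503]
```

```bash
s(){ grep -E "position|force:" | grep -v grip | tr '\n' ' '; echo; }
python3 -m pendant '[{"linear":[-0.0003,0,0.0004],"dr":[0,0,0],"hand":1},{"linear":[-0.0003,0,0.0004],"dr":[0,0,0],"hand":1},{"linear":[-0.0003,0,0.0004],"dr":[0,0,0],"hand":1}]' |s
python3 -m pendant '[{"linear":[-0.0003,0,0.0004],"dr":[0,0,0],"hand":1},{"linear":[-0.0003,0,0.0004],"dr":[0,0,0],"hand":1},{"linear":[-0.0003,0,0.0004],"dr":[0,0,0],"hand":1}]' |s
python3 -m pendant '[{"linear":[-0.0003,0,0.0004],"dr":[0,0,0],"hand":1},{"linear":[-0.0003,0,0.0004],"dr":[0,0,0],"hand":1},{"linear":[-0.0003,0,0.0004],"dr":[0,0,0],"hand":1}]' |s
python3 -c "
from h import *
st()"
```

```text
position: [0.6044, -0.2416, 0.0674] force: [0.4, -0.5, -0.3] 
position: [0.6045, -0.2417, 0.067] force: [0.6, -0.9, 0.5] 
position: [0.6045, -0.2417, 0.0665] force: [0.5, -1.8, 2.0] 
t 9.4 grasp [ 0.6056 -0.2524  0.0818] x [-0.0999  0.8133  0.5733] z [-0.0553  0.5707 -0.8193] F [ 0.5115 -1.7505  2.0057] Mo [-0.1806 -0.1023  0.0128] op 0.0136 gf 30.0 q [-0.7513  0.7955  1.2198  0.3894  1.6067 -0.9511]
```

```bash
s(){ grep -E "position|force:" | grep -v grip | tr '\n' ' '; echo; }
python3 -m pendant '[{"linear":[0.0003,0,-0.0004],"dr":[0,0,0],"hand":1},{"linear":[0.0003,0,-0.0004],"dr":[0,0,0],"hand":1}]' |s
python3 -m pendant '[{"linear":[0.0041,0,0.00285],"dr":[0,0,0],"hand":1},{"linear":[0.0082,0,0.0057],"dr":[0,0,0],"hand":1},{"linear":[0.0082,0,0.0057],"dr":[0,0,0],"hand":1}]' |s
python3 -m pendant '[{"linear":[0.0041,0,0.00285],"dr":[0,0,0],"hand":1},{"linear":[0.0082,0,0.0057],"dr":[0,0,0],"hand":1},{"linear":[0.0082,0,0.0057],"dr":[0,0,0],"hand":1}]' |s
python3 - <<'E'
from bl import *
st();p,M,o=now();print("tip a",(p-M[:,2]*HZ-O)@xt+.124,(p-M[:,2]*HZ-O)@yt,M.T@xt)
im,d=cams.capture("top");np.savez("top4.npz",im=im,d=d)
hsv=cv2.cvtColor(im,cv2.COLOR_BGR2HSV);from m import rect
m=(hsv[...,0]>50)&(hsv[...,0]<90)&(hsv[...,1]>80);m[:165]=0;m[215:]=0;m[:,:325]=0;m[:,370:]=0
r,b=rect("top",m,.0481);c=np.r_[np.array(r[0])/1000,0];print("board",r,(c-O)@xt,(c-O)@yt)
E
```

```text
position: [0.6044, -0.2415, 0.0669] force: [0.4, -1.2, 0.7] 
position: [0.6031, -0.2307, 0.0669] force: [-0.7, 0.4, 0.4] 
position: [0.602, -0.221, 0.0669] force: [0.6, 0.1, -1.4] 
t 10.4 grasp [ 0.6031 -0.2317  0.0822] x [-0.1     0.8127  0.574 ] z [-0.0561  0.5713 -0.8188] F [ 0.5621  0.099  -1.42  ] Mo [-0.0656 -0.0996 -0.0495] op 0.0138 gf 30.0 q [-0.7327  0.77    1.2632  0.3976  1.5849 -0.9428]
tip a -0.07575772762988606 0.0003089653661790155 [ 0.8189 -0.0009  0.574 ]
board ((587.1168212890625, -90.35763549804688), (88.10954284667969, 62.435516357421875), 7.44264030456543) -0.05755086153891075 -9.654059205399176e-05
```

```bash
s(){ grep -E "position|force:" | grep -v grip | tr '\n' ' '; python3 -c "
from h import *
print(np.array(bot.get_obs()['moment']))"; }
python3 -m pendant '[{"linear":[0.0002,0,-0.0003],"dr":[0,0,0],"hand":1},{"linear":[0.0002,0,-0.0003],"dr":[0,0,0],"hand":1},{"linear":[0.0002,0,-0.0003],"dr":[0,0,0],"hand":1}]' |s
python3 -m pendant '[{"linear":[0.0041,0,0.00285],"dr":[0,0,0],"hand":1},{"linear":[0.0082,0,0.0057],"dr":[0,0,0],"hand":1},{"linear":[0.0082,0,0.0057],"dr":[0,0,0],"hand":1}]' |s
python3 -m pendant '[{"linear":[0.0041,0,0.00285],"dr":[0,0,0],"hand":1},{"linear":[0.0082,0,0.0057],"dr":[0,0,0],"hand":1},{"linear":[0.0082,0,0.0057],"dr":[0,0,0],"hand":1}]' |s
python3 -m pendant '[{"linear":[0.0041,0,0.00285],"dr":[0,0,0],"hand":1},{"linear":[0.0082,0,0.0057],"dr":[0,0,0],"hand":1},{"linear":[0.0082,0,0.0057],"dr":[0,0,0],"hand":1}]' |s
python3 -m pendant '[{"linear":[0.0041,0,0.00285],"dr":[0,0,0],"hand":1},{"linear":[0.0082,0,0.0057],"dr":[0,0,0],"hand":1},{"linear":[0.0082,0,0.0057],"dr":[0,0,0],"hand":1}]' |s
cat > see.py <<'E'
import sys
from bl import *
from m import rect
def board(tag):
    im,d=cams.capture("top");np.savez(f"top{tag}.npz",im=im,d=d)
    hsv=cv2.cvtColor(im,cv2.COLOR_BGR2HSV)
    m=(hsv[...,0]>50)&(hsv[...,0]<90)&(hsv[...,1]>80);m[:160]=0;m[220:]=0;m[:,:300]=0;m[:,370:]=0
    r,b=rect("top",m,.0481);c=np.r_[np.array(r[0])/1000,0];print("board",r,(c-O)@xt,(c-O)@yt)
p,M,o=now();g=p-M[:,2]*HZ;st();print("tip a",(g-O)@xt+.124,"b",(g-O)@yt,"pitchT",np.degrees(np.arcsin(M[2,0])))
board(sys.argv[1])
E
python3 see.py 5
```

```text
position: [0.6021, -0.2218, 0.0672] force: [0.3, 0.5, -0.7] [-0.1934 -0.0992  0.0209]
position: [0.6009, -0.2111, 0.0674] force: [0.3, -0.5, 0.2] [-0.2365 -0.1041 -0.0721]
position: [0.5998, -0.2012, 0.0673] force: [0.4, 0.1, 0.5] [-0.2313 -0.0375  0.0142]
position: [0.5986, -0.1913, 0.0674] force: [0.2, 0.3, -0.3] [-0.2557 -0.0997  0.0236]
position: [0.5975, -0.1814, 0.0674] force: [-0.4, 0.2, -0.1] [-0.2396 -0.121   0.0056]
t 12.32 grasp [ 0.5985 -0.1921  0.0827] x [-0.1     0.8129  0.5738] z [-0.0561  0.5712 -0.8189] F [-0.3651  0.2238 -0.0642] Mo [-0.2396 -0.121   0.0056] op 0.0138 gf 30.0 q [-0.695   0.7234  1.3417  0.4147  1.5421 -0.9246]
tip a -0.0359277313007581 b 0.00027947628904925054 pitchT 35.01512868145329
board ((591.0966186523438, -89.72720336914062), (80.02537536621094, 61.827789306640625), 7.924269676208496) -0.0573824698807021 -0.004122441233076242
```

```bash
s(){ grep -E "position|force:" | grep -v grip | tr '\n' ' '; python3 -c "
from h import *
print(np.array(bot.get_obs()['moment']))"; }
python3 -m pendant '[{"linear":[0.004,0,0.0028],"dr":[0,0,0],"hand":1},{"linear":[0.0078,0,0.0054],"dr":[0,0,0],"hand":1},{"linear":[0.0078,0,0.0054],"dr":[0,0,0],"hand":1}]' |s
python3 -m pendant '[{"linear":[0.0006,0,-0.0008],"dr":[0,0,0],"hand":1},{"linear":[0.0006,0,-0.0008],"dr":[0,0,0],"hand":1},{"linear":[0.0006,0,-0.0008],"dr":[0,0,0],"hand":1}]' |s
python3 -m pendant '[{"linear":[0.0006,0,-0.0008],"dr":[0,0,0],"hand":1},{"linear":[0.0006,0,-0.0008],"dr":[0,0,0],"hand":1},{"linear":[0.0006,0,-0.0008],"dr":[0,0,0],"hand":1}]' |s
python3 -m pendant '[{"linear":[0.0006,0,-0.0008],"dr":[0,0,0],"hand":1},{"linear":[0.0006,0,-0.0008],"dr":[0,0,0],"hand":1},{"linear":[0.0006,0,-0.0008],"dr":[0,0,0],"hand":1}]' |s
python3 see.py 6
```

```text
position: [0.5964, -0.1721, 0.0675] force: [-0.2, -0.7, -0.3] [-0.2836 -0.0923  0.0027]
position: [0.5965, -0.1727, 0.0684] force: [-0.0, -0.7, -0.7] [-0.3737 -0.1009 -0.0482]
position: [0.5965, -0.1726, 0.0695] force: [0.1, 0.1, -2.0] [-0.4499 -0.1688 -0.0201]
position: [0.5965, -0.1725, 0.0705] force: [0.6, 0.0, -1.8] [-0.4966 -0.1513  0.0018]
t 13.88 grasp [ 0.5975 -0.1832  0.0858] x [-0.0997  0.8132  0.5734] z [-0.0556  0.5709 -0.8192] F [ 0.6024  0.0022 -1.7628] Mo [-0.4966 -0.1513  0.0018] op 0.014 gf 30.0 q [-0.6861  0.709   1.3587  0.4188  1.5361 -0.9182]
tip a -0.02697130149398297 b 0.00027815930876609954 pitchT 34.99084301627365
board ((592.1897583007812, -89.28443908691406), (78.51968383789062, 62.28252410888672), 7.445943832397461) -0.057068405338298885 -0.005259260464003789
```

```bash
s(){ grep -E "position|force:" | grep -v grip | tr '\n' ' '; python3 -c "
from h import *
print(np.array(bot.get_obs()['moment']))"; }
python3 -m pendant '[{"linear":[-0.0006,0,0.0008],"dr":[0,0,0],"hand":1},{"linear":[0.001,0,0.002],"dr":[0,0,0],"hand":1},{"linear":[0.0035,0,0.0037],"dr":[0,0,0],"hand":1},{"linear":[0.006,0,0.0054],"dr":[0,0,0],"hand":1},{"linear":[0.0076,0,0.0065],"dr":[0,0,0],"hand":1}]' |s
python3 -m pendant '[{"linear":[0.0025,0,0.0017],"dr":[0,0,0],"hand":1},{"linear":[0.005,0,0.0034],"dr":[0,0,0],"hand":1},{"linear":[0.0066,0,0.0046],"dr":[0,0,0],"hand":1},{"linear":[0.0066,0,0.0046],"dr":[0,0,0],"hand":1}]' |s
python3 see.py 7
```

```text
position: [0.5953, -0.1623, 0.0696] force: [0.2, -0.0, -1.2] [-0.4755 -0.1518 -0.0736]
position: [0.5944, -0.1544, 0.0695] force: [-0.6, 0.0, -1.4] [-0.4197 -0.1157  0.0175]
t 15.05 grasp [ 0.5954 -0.1651  0.0848] x [-0.0999  0.813   0.5736] z [-0.0558  0.571  -0.8191] F [-0.6131  0.0327 -1.3518] Mo [-0.4197 -0.1157  0.0175] op 0.0134 gf 30.0 q [-0.6676  0.6912  1.3911  0.4273  1.5163 -0.9096]
tip a -0.008727615862333976 b 0.0002567835120635808 pitchT 34.99945190462396
board ((586.2703247070312, -76.92975616455078), (88.8830337524414, 62.54861831665039), 16.58977508544922) -0.044114754139540434 -0.0008004708520289042
```

The board has yawed about 9° because the strip nearer the robot dragged. I'll lower, back off a little, take out the roll and lift again, then square the board against the step.

```bash
s(){ grep -E "position|force:" | grep -v grip | tr '\n' ' '; python3 -c "
from h import *
print(np.array(bot.get_obs()['moment']))"; }
python3 -m pendant '[{"linear":[-0.0011,0,0.0015],"dr":[0,0,0],"hand":1},{"linear":[-0.0011,0,0.0015],"dr":[0,0,0],"hand":1},{"linear":[-0.006,0,-0.002],"dr":[0,0,0],"hand":1},{"linear":[-0.011,0,-0.0055],"dr":[0,0,0],"hand":1},{"linear":[-0.011,0,-0.0055],"dr":[0,0,0],"hand":1}]' |s
python3 see.py 8
python3 -m pendant '[{"linear":[0,0,0],"dr":[0.0115,0,0.008],"hand":1},{"linear":[0.0006,0,-0.0008],"dr":[0.0115,0,0.008],"hand":1},{"linear":[0.0014,0,-0.002],"dr":[0.0115,0,0.008],"hand":1},{"linear":[0.0014,0,-0.002],"dr":[0.0115,0,0.008],"hand":1}]' |s
python3 -m pendant '[{"linear":[0.0016,0,0.0011],"dr":[0,0,0],"hand":1},{"linear":[0.0041,0,0.0028],"dr":[0,0,0],"hand":1},{"linear":[0.005,0,0.0035],"dr":[0,0,0],"hand":1},{"linear":[0.005,0,0.0035],"dr":[0,0,0],"hand":1}]' |s
python3 see.py 9
```

```text
position: [0.596, -0.1676, 0.0678] force: [-0.4, 0.7, -1.1] [-0.4046 -0.1498  0.0025]
t 15.72 grasp [ 0.597  -0.1783  0.0831] x [-0.0993  0.8134  0.5731] z [-0.0548  0.5706 -0.8194] F [-0.4163  0.7388 -1.1334] Mo [-0.4046 -0.1498  0.0025] op 0.0135 gf 30.0 q [-0.6812  0.7071  1.3682  0.4215  1.5265 -0.917 ]
tip a -0.02204147556968772 b 0.00017669508908422712 pitchT 34.96619183496546
board ((591.91552734375, -75.70353698730469), (77.38855743408203, 61.68458557128906), 16.56106948852539) -0.043546127323786356 -0.006549261144313689
position: [0.5959, -0.1667, 0.0703] force: [0.3, -0.2, -1.8] [-0.5006 -0.1148 -0.0185]
position: [0.5951, -0.1605, 0.0702] force: [-0.4, -0.6, -1.9] [-0.5825 -0.2088 -0.0139]
t 16.77 grasp [ 0.5964 -0.1712  0.0855] x [-0.092   0.814   0.5735] z [-0.0671  0.5696 -0.8192] F [-0.4207 -0.6478 -1.9342] Mo [-0.5825 -0.2088 -0.0139] op 0.0132 gf 30.0 q [-0.6702  0.7019  1.3714  0.417   1.5324 -0.8996]
tip a -0.014885555799458022 b 1.5479414394725666e-05 pitchT 34.99416291681776
board ((586.8236694335938, -72.66616821289062), (85.38369750976562, 62.17780303955078), 17.055917739868164) -0.03994313444525072 -0.0018406447481493773
```

```bash
s(){ grep -E "position|force:" | grep -v grip | tr '\n' ' '; python3 -c "
from h import *
print(np.array(bot.get_obs()['moment']))"; }
python3 -m pendant '[{"linear":[-0.0004,0,0.0006],"dr":[0,0,0],"hand":1},{"linear":[0.0004,0,0.0012],"dr":[0,0,0],"hand":1},{"linear":[0.0012,0,0.0017],"dr":[0,0,0],"hand":1},{"linear":[0.002,0,0.0023],"dr":[0,0,0],"hand":1}]' |s
python3 -m pendant '[{"linear":[0.0008,0,0.0006],"dr":[0,0,0],"hand":1},{"linear":[0.0016,0,0.0011],"dr":[0,0,0],"hand":1},{"linear":[0.0024,0,0.0017],"dr":[0,0,0],"hand":1},{"linear":[0.0033,0,0.0023],"dr":[0,0,0],"hand":1}]' |s
python3 see.py 10 | tail -2
python3 -m pendant '[{"linear":[0.0008,0,0.0006],"dr":[0,0,0],"hand":1},{"linear":[0.0016,0,0.0011],"dr":[0,0,0],"hand":1},{"linear":[0.0024,0,0.0017],"dr":[0,0,0],"hand":1},{"linear":[0.0033,0,0.0023],"dr":[0,0,0],"hand":1}]' |s
python3 see.py 11
```

```text
position: [0.5948, -0.1577, 0.0694] force: [-1.5, 0.3, -1.6] [-0.5163 -0.065  -0.0247]
position: [0.5943, -0.1537, 0.0694] force: [0.0, 0.3, -1.4] [-0.505  -0.1279  0.0579]
tip a -0.007992798290590075 b 7.514484427640494e-06 pitchT 34.99381674516205
board ((587.3123168945312, -69.13894653320312), (78.97084045410156, 62.25650405883789), 10.754156112670898) -0.03649554870566687 -0.002731835909997477
position: [0.5939, -0.1496, 0.0694] force: [-0.5, -0.3, -1.2] [-0.5561 -0.1191  0.0356]
t 18.38 grasp [ 0.5951 -0.1603  0.0848] x [-0.0919  0.814   0.5735] z [-0.067   0.5696 -0.8192] F [-0.492  -0.2893 -1.2393] Mo [-0.5561 -0.1191  0.0356] op 0.0137 gf 30.0 q [-0.6589  0.6915  1.3906  0.4223  1.5202 -0.8941]
tip a -0.003945488803479724 b -1.2229665900070213e-05 pitchT 34.99419429319438
board ((587.186767578125, -67.18441772460938), (76.2783203125, 61.37163543701172), 9.66748046875) -0.03453955356785256 -0.0028319783851004617
```

```bash
s(){ grep -E "position|force:" | grep -v grip | tr '\n' ' '; python3 -c "
from h import *
print(np.array(bot.get_obs()['moment']))"; }
A='[{"linear":[0.0004,0,0.0003],"dr":[0,0,0],"hand":1},{"linear":[0.0008,0,0.0006],"dr":[0,0,0],"hand":1}]'
python3 -m pendant '[{"linear":[0.0004,0,0.0003],"dr":[0,0,0],"hand":1},{"linear":[0.0008,0,0.0006],"dr":[0,0,0],"hand":1},{"linear":[0.0012,0,0.0009],"dr":[0,0,0],"hand":1},{"linear":[0.0016,0,0.0011],"dr":[0,0,0],"hand":1}]' |s
python3 -m pendant '[{"linear":[0.0004,0,0.0003],"dr":[0,0,0],"hand":1},{"linear":[0.0008,0,0.0006],"dr":[0,0,0],"hand":1},{"linear":[0.0008,0,0.0006],"dr":[0,0,0],"hand":1}]' |s
python3 -m pendant '[{"linear":[0.0004,0,0.0003],"dr":[0,0,0],"hand":1},{"linear":[0.0008,0,0.0006],"dr":[0,0,0],"hand":1},{"linear":[0.0008,0,0.0006],"dr":[0,0,0],"hand":1}]' |s
python3 -m pendant '[{"linear":[0.0004,0,0.0003],"dr":[0,0,0],"hand":1},{"linear":[0.0008,0,0.0006],"dr":[0,0,0],"hand":1},{"linear":[0.0008,0,0.0006],"dr":[0,0,0],"hand":1}]' |s
python3 see.py 12
```

```text
position: [0.5936, -0.1478, 0.0694] force: [-0.8, -0.0, -1.8] [-0.6208 -0.0955  0.0722]
position: [0.5936, -0.1467, 0.0694] force: [-0.2, -0.9, -0.6] [-0.5509 -0.1585 -0.0019]
position: [0.5935, -0.1458, 0.0694] force: [0.8, -0.1, -1.8] [-0.5403 -0.1212  0.0362]
position: [0.5934, -0.1451, 0.0695] force: [-0.9, -1.4, -0.3] [-0.7147 -0.1632  0.0296]
t 20.05 grasp [ 0.5947 -0.1558  0.0848] x [-0.0919  0.8144  0.573 ] z [-0.0666  0.5691 -0.8195] F [-0.9423 -1.4151 -0.3446] Mo [-0.7147 -0.1632  0.0296] op 0.0135 gf 30.0 q [-0.654   0.6865  1.3987  0.4244  1.515  -0.8915]
tip a 0.000596636305626605 b -7.23357268136958e-05 pitchT 34.96004824676303
board ((585.8490600585938, -68.24760437011719), (76.21524047851562, 62.317386627197266), 0.3054201304912567) -0.0354417848270877 -0.0013808388308687528
```

Run:
```python
from h import *
a=np.load("top12.npz")["im"][155:235,290:390]
im,d=cams.capture("side");np.savez("side12.npz",im=im,d=d);b=im[120:200,220:320]
cv2.imwrite("pics/c12.png",np.hstack([cv2.resize(x,(400,320),interpolation=cv2.INTER_CUBIC) for x in(a,b)]))
```

```text
(no output)
```

View pics/c12.png

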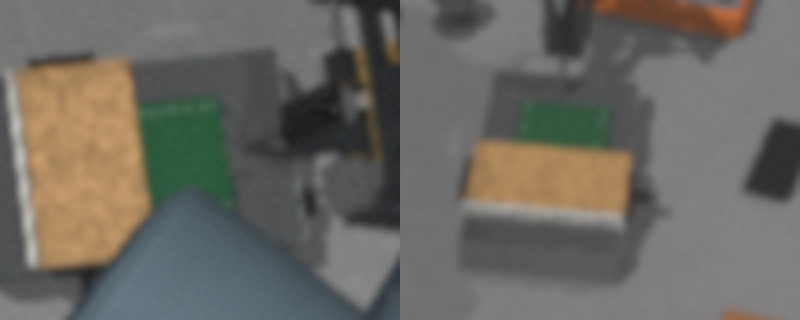

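The board now lies square against the step: its left edge meets the cork at crop (140,105)–(150,205) in the top view, and the two edges are parallel in the side view. Next I press lightly until the pad gives.

```bash
s(){ grep -E "position|force:" | grep -v grip | tr '\n' ' '; python3 -c "
from h import *
print(np.array(bot.get_obs()['moment']))"; }
python3 -m pendant '[{"linear":[0.0008,0,0.0006],"dr":[0,0,0],"hand":1},{"linear":[0.0008,0,0.0006],"dr":[0,0,0],"hand":1}]' |s
python3 -m pendant '[{"linear":[0.0008,0,0.0006],"dr":[0,0,0],"hand":1},{"linear":[0.0008,0,0.0006],"dr":[0,0,0],"hand":1}]' |s
python3 -m pendant '[{"linear":[0.0008,0,0.0006],"dr":[0,0,0],"hand":1},{"linear":[0.0008,0,0.0006],"dr":[0,0,0],"hand":1}]' |s
python3 see.py 13
```

```text
position: [0.5933, -0.1442, 0.0694] force: [0.5, -4.2, -0.7] [-0.8991 -0.1217  0.0273]
position: [0.5932, -0.143, 0.0694] force: [0.4, -4.6, -0.6] [-0.9125 -0.1743  0.0894]
position: [0.593, -0.142, 0.0693] force: [-0.3, -4.3, -0.1] [-0.9991 -0.1557  0.0276]
t 20.9 grasp [ 0.5943 -0.1526  0.0847] x [-0.0919  0.8142  0.5732] z [-0.0668  0.5693 -0.8194] F [-0.3359 -4.3417 -0.1309] Mo [-0.9991 -0.1557  0.0276] op 0.0141 gf 30.0 q [-0.6507  0.6836  1.404   0.426   1.5119 -0.8898]
tip a 0.003780484265592951 b -5.8855044523622654e-05 pitchT 34.9753275597027
board ((584.2562866210938, -63.712608337402344), (79.8598861694336, 59.01607131958008), 6.810718536376953) -0.03075365959183005 -0.0003203681719227882
```

The pad has given about 2.8 mm at roughly 4.4 N. I'll work out the flip rows, pivoting about the board's lead edge at the step.

Run:
```python
from bl import *
p,M,o=now();T=np.arcsin(M[2,0]);h=np.array([np.cos(T),0,np.sin(T)]);u=np.array([np.sin(T),0,-np.cos(T)])
c=.1245*h-.0355*u-np.array([0,0,HZ]);print("c",c,"T",T)
for th in(6,12,18,24,30):
    Q=R.from_euler('y',-th,degrees=True);print(th,(c-Q.apply(c)).round(4),round(-np.radians(th),4))
q=o["joint_positions"];P=p+M@c
for th in range(0,106,15):
    m=M@R.from_euler('y',-th,degrees=True).as_matrix();q,e=ik(P-m@c-m[:,2]*HZ,m,q,G);print(th,q,round(e,4))
print("up in tool at 90:",)
```

```text
c [0.0817 0.     0.0818] T 0.6103944455058401
6 [ 0.009   0.     -0.0081] -0.1047
12 [ 0.0188  0.     -0.0152] -0.2094
18 [ 0.0293  0.     -0.0212] -0.3142
24 [ 0.0403  0.     -0.0262] -0.4189
30 [ 0.0518  0.     -0.0299] -0.5236
0 [-0.6507  0.6852  1.4018  0.426   1.5124 -0.8896] 0.0
15 [-0.5579  0.5155  1.5124  0.2766  1.3461 -0.7651] 0.0
30 [-0.431   0.3833  1.6029  0.0784  1.2031 -0.5748] 0.0
45 [-0.2729  0.3068  1.667  -0.1819  1.1097 -0.3106] 0.0
60 [-0.0967  0.3006  1.6994 -0.4839  1.0974  0.0035] 0.0
75 [ 0.0755  0.3683  1.697  -0.7699  1.1769  0.3061] 0.0
90 [ 0.2222  0.4993  1.6601 -0.9969  1.3247  0.5479] 0.0
105 [ 0.3273  0.6715  1.5803 -1.14    1.5114  0.7028] 0.0211
up in tool at 90:
```

```bash
s(){ grep -E "time|position|force:" | grep -v grip | tr '\n' ' '; python3 -c "
from h import *
print(np.array(bot.get_obs()['moment']))"; }
python3 -m pendant '[{"linear":[0.0044,0,-0.0042],"dr":[0,-0.0524,0],"hand":1},{"linear":[0.009,0,-0.0081],"dr":[0,-0.1047,0],"hand":1},{"linear":[0.0138,0,-0.0118],"dr":[0,-0.157,0],"hand":1},{"linear":[0.0188,0,-0.0152],"dr":[0,-0.2094,0],"hand":1}]' |s
python3 -m pendant '[{"linear":[0.009,0,-0.0081],"dr":[0,-0.1047,0],"hand":1},{"linear":[0.0188,0,-0.0152],"dr":[0,-0.2094,0],"hand":1},{"linear":[0.0293,0,-0.0212],"dr":[0,-0.3142,0],"hand":1}]' |s
python3 - <<'E'
from bl import *
st()
vs=[]
for n,(u0,v0) in(("top",(290,155)),("side",(220,110))):
    im,d=cams.capture(n);np.savez(f"{n}14.npz",im=im,d=d);vs.append(cv2.resize(im[v0:v0+80,u0:u0+100],(400,320),interpolation=cv2.INTER_CUBIC))
cv2.imwrite("pics/c14.png",np.hstack(vs))
E
```

```text
time: 21.45 position: [0.5923, -0.1349, 0.0931] force: [-0.1, -3.9, -0.9] [-1.0353 -0.1974  0.0056]
time: 21.82 position: [0.5899, -0.1158, 0.1242] force: [-0.6, -1.2, -2.6] [-0.6968 -0.0775  0.0083]
t 21.82 grasp [ 0.5901 -0.1174  0.1428] x [-0.1136  0.9901  0.0827] z [-0.0111  0.0819 -0.9966] F [-0.5875 -1.2328 -2.5723] Mo [-0.6968 -0.0775  0.0083] op 0.0136 gf 30.0 q [-0.4282  0.3793  1.607   0.0751  1.2006 -0.5713]
```

View pics/c14.png

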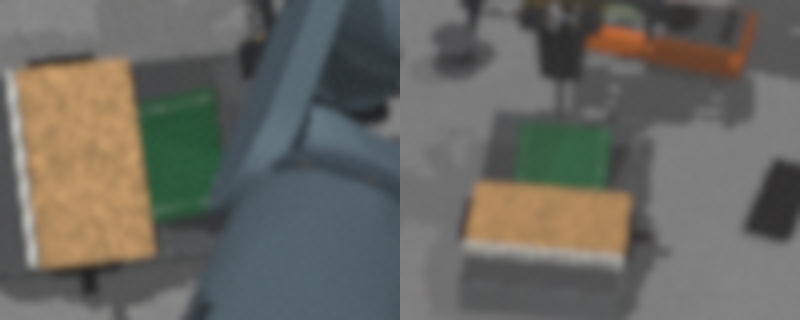

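At 30° the board rides on the blade, its front edge held at the step (top crop (140,105)–(155,215)) and square to it. I'll continue.

```bash
s(){ grep -E "time|position|force:" | grep -v grip | tr '\n' ' '; python3 -c "
from h import *
print(np.array(bot.get_obs()['moment']))"; }
python3 -m pendant '[{"linear":[0.009,0,-0.0081],"dr":[0,-0.1047,0],"hand":1},{"linear":[0.0188,0,-0.0152],"dr":[0,-0.2094,0],"hand":1},{"linear":[0.0293,0,-0.0212],"dr":[0,-0.3142,0],"hand":1},{"linear":[0.0403,0,-0.0262],"dr":[0,-0.4189,0],"hand":1}]' |s
python3 -m pendant '[{"linear":[0.009,0,-0.0081],"dr":[0,-0.1047,0],"hand":1},{"linear":[0.0188,0,-0.0152],"dr":[0,-0.2094,0],"hand":1},{"linear":[0.0293,0,-0.0212],"dr":[0,-0.3142,0],"hand":1}]' |s
python3 - <<'E'
from bl import *
st()
vs=[]
for n,(u0,v0) in(("top",(290,155)),("side",(220,110))):
    im,d=cams.capture(n);np.savez(f"{n}15.npz",im=im,d=d);vs.append(cv2.resize(im[v0:v0+80,u0:u0+100],(400,320),interpolation=cv2.INTER_CUBIC))
    P=cloud(n,d);h=cv2.cvtColor(im,cv2.COLOR_BGR2HSV);m=(h[...,0]>50)&(h[...,0]<90)&(h[...,1]>80)&(np.abs((P-O)@xt)<.1)&(np.abs((P-O)@yt)<.07)
    w=P[m];a=(w-O)@xt;print(n,m.sum(),"z",np.percentile(w[:,2],[5,50,95]) if m.sum() else 0,"a",np.percentile(a,[5,50,95]) if m.sum() else 0)
    if m.sum()>50: print("slope",np.polyfit(w[:,2],a,1))
cv2.imwrite("pics/c15.png",np.hstack(vs))
E
```

```text
time: 22.42 position: [0.585, -0.0785, 0.1524] force: [0.1, -1.4, -2.0] [-0.041  -0.0767 -0.0521]
time: 22.8 position: [0.581, -0.0443, 0.1628] force: [-0.3, -2.4, -2.6] [ 0.1302 -0.0811 -0.0744]
t 22.8 grasp [ 0.5798 -0.033   0.1777] x [-0.0923  0.7923 -0.6032] z [ 0.0639 -0.5998 -0.7976] F [-0.2618 -2.3891 -2.6411] Mo [ 0.1302 -0.0811 -0.0744] op 0.0136 gf 30.0 q [ 0.0439  0.3498  1.7019 -0.7176  1.1568  0.2518]
top 34 z [0.0934 0.1009 0.1119] a [-0.0167 -0.0145 -0.0116]
side 70 z [0.0573 0.0649 0.101 ] a [-0.0154 -0.0073 -0.0035]
slope [-0.2324  0.0082]
```

```bash
s(){ grep -E "time|position|force:" | grep -v grip | tr '\n' ' '; python3 -c "
from h import *
print(np.array(bot.get_obs()['moment']))"; }
python3 -m pendant '[{"linear":[0.009,0,-0.0081],"dr":[0,-0.1047,0],"hand":1},{"linear":[0.0188,0,-0.0152],"dr":[0,-0.2094,0],"hand":1},{"linear":[0.0293,0,-0.0212],"dr":[0,-0.3142,0],"hand":1}]' |s
python3 -m pendant '[{"linear":[0.009,0,-0.0081],"dr":[0,-0.1047,0],"hand":1},{"linear":[0.0155,0,-0.0129],"dr":[0,-0.175,0],"hand":1},{"linear":[0.0155,0,-0.0129],"dr":[0,-0.175,0],"hand":1}]' |s
cat > fl.py <<'E'
import sys
from bl import *
tag=sys.argv[1];st();p,M,o=now();print("theta",35-np.degrees(np.arcsin(M[2,0])))
vs=[]
for n,(u0,v0) in(("top",(270,155)),("side",(220,110))):
    im,d=cams.capture(n);np.savez(f"{n}{tag}.npz",im=im,d=d);vs.append(cv2.resize(im[v0:v0+80,u0:u0+100],(400,320),interpolation=cv2.INTER_CUBIC))
    P=cloud(n,d);h=cv2.cvtColor(im,cv2.COLOR_BGR2HSV);m=(h[...,0]>50)&(h[...,0]<90)&(h[...,1]>80)&(np.abs((P-O)@xt)<.12)&(np.abs((P-O)@yt)<.07)
    w=P[m];a=(w-O)@xt
    if len(w): print(n,m.sum(),"z",np.percentile(w[:,2],[5,50,95]),"a",np.percentile(a,[5,50,95]),"b",np.percentile((w-O)@yt,[5,95]))
cv2.imwrite(f"pics/c{tag}.png",np.hstack(vs))
E
python3 fl.py 16
```

```text
time: 23.28 position: [0.5774, -0.0092, 0.1625] force: [0.4, -0.8, -0.6] [ 0.4751  0.0124 -0.0336]
time: 23.65 position: [0.5749, 0.0105, 0.1558] force: [0.7, 0.5, -0.5] [ 0.5239 -0.0377 -0.0406]
t 23.65 grasp [0.5731 0.0273 0.1638] x [-0.0542  0.4204 -0.9057] z [ 0.0987 -0.9003 -0.4239] F [ 0.7479  0.5171 -0.4904] Mo [ 0.5239 -0.0377 -0.0406] op 0.0133 gf 30.0 q [ 0.2988  0.6139  1.6189 -1.1121  1.4446  0.6668]
theta 99.91778413580597
top 285 z [0.0484 0.0529 0.058 ] a [-0.0094  0.017   0.0445] b [-0.0135  0.0367]
```

View pics/c16.png

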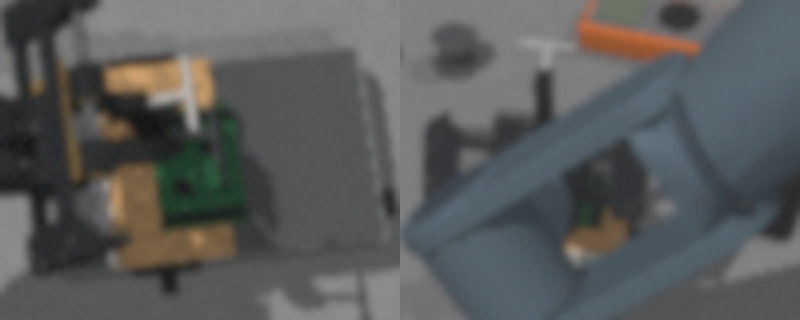

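The board has flipped. It lies on the cork with its components up at top-crop (160–245, 115–225), and its trailing edge overhangs the step by about 12 mm. The blade is right behind it, so a light push can set it fully on the pad. First I check the blade position.

```bash
cat > tip.py <<'E'
from bl import *
p,M,o=now();g=p-M[:,2]*HZ;T=.6108;h=M@np.array([np.cos(T),0,np.sin(T)]);u=M@np.array([np.sin(T),0,-np.cos(T)])
for nm,v in(("tip under",.1245*h-.0402*u),("tip top",.1245*h-.038*u)):
    c=g+v;print(nm,"a",(c-O)@xt,"height over plate",c[2]-.0422)
print("xt tool",M.T@xt,"up tool",M.T@[0,0,1],"yt tool",M.T@yt)
E
python3 tip.py
python3 - <<'E'
from bl import *
f=np.load("top16.npz");im=f["im"];h=cv2.cvtColor(im,cv2.COLOR_BGR2HSV);m=(h[...,0]>45)&(h[...,0]<95)&(h[...,1]>60);m[:160]=0;m[230:]=0;m[:,:290]=0;m[:,350:]=0
w=onz("top",np.argwhere(m)[:,::-1],.0528);a=(w-O)@xt;b=(w-O)@yt
for b0 in np.arange(-.05,.06,.01):
    s=(b>b0)&(b<b0+.01)
    if s.sum()>3: print(round(b0,3),s.sum(),a[s].min().round(4),a[s].max().round(4))
E
```

```text
tip under a -0.0006283916978920159 height over plate 0.00709289944171107
tip top a 0.0015391747118899636 height over plate 0.006716577131988061
xt tool [ 0.425  -0.0035 -0.9052] up tool [-0.9052 -0.0039 -0.4249] yt tool [ 0.002  -1.      0.0048]
-0.03 12 -0.0128 -0.003
-0.02 20 -0.0119 0.0283
-0.01 40 -0.0103 0.0446
0.0 62 -0.012 0.0488
0.01 65 -0.0107 0.0491
0.02 68 -0.0124 0.0485
0.03 66 -0.0108 0.0468
0.04 11 -0.0087 0.0233
```

```bash
cat >> tip.py <<'E'
def proj(n,X):
    K,D,Rm,t=cal(n);return cv2.projectPoints(np.array(X,float),cv2.Rodrigues(Rm)[0],t,K,D)[0].reshape(-1,2)
def spat(delta,X):  # spatula points with slip delta (nose-down +) about the grasp
    s,c=np.sin(delta),np.cos(delta);H=h*c-u*s;U=u*c+h*s
    return np.array([g+x[0]*H+x[1]*yt+x[2]*U for x in X])
E
python3 - <<'E'
from tip import *
for n in("top","side"):
  for d in(-10,-5,0,5,10): 
    X=spat(np.radians(d),[(-.085,.025,-.04),(-.085,-.025,-.04),(.1245,0,-.04)]);print(n,d,proj(n,X).round(1).tolist(),"tip a",(X[2]-O)@xt,X[2][2]-.0422)
for n,(u0,v0,u1,v1) in(("top",(300,160,330,190)),("side",(240,105,270,130))):
  im=np.load(f"{n}16.npz")["im"];h=cv2.cvtColor(im,cv2.COLOR_BGR2HSV);m=np.zeros(im.shape[:2],bool);m[v0:v1,u0:u1]=((h[...,2]>165)&(h[...,1]<40))[v0:v1,u0:u1]
  px=np.argwhere(m)[:,::-1];print(n,len(px),px.min(0),px.max(0),px.mean(0))
E
```

```text
tip under a -0.0006283916978920159 height over plate 0.00709289944171107
tip top a 0.0015391747118899636 height over plate 0.006716577131988061
xt tool [ 0.425  -0.0035 -0.9052] up tool [-0.9052 -0.0039 -0.4249] yt tool [ 0.002  -1.      0.0048]
top -10 [[327.9, 188.3], [325.2, 169.5], [317.7, 195.6]] tip a 0.020603333885932815 -0.0017233029327184402
top -5 [[325.2, 188.3], [322.5, 169.5], [321.3, 194.9]] tip a 0.00989428776996569 0.0022084990711611838
top 0 [[322.3, 188.5], [319.6, 169.5], [325.0, 194.2]] tip a -0.0004313402060936505 0.0070586883226453415
top 5 [[319.2, 188.6], [316.6, 169.7], [328.5, 193.5]] tip a -0.010294965778562771 0.012790351952905885
top 10 [[316.1, 188.9], [313.5, 169.9], [331.9, 192.7]] tip a -0.01962152080101517 0.019359868540843386
side -10 [[264.6, 118.6], [250.1, 117.5], [256.9, 161.7]] tip a 0.020603333885932815 -0.0017233029327184402
side -5 [[264.4, 119.3], [249.8, 118.1], [257.2, 159.0]] tip a 0.00989428776996569 0.0022084990711611838
side 0 [[264.2, 120.1], [249.5, 119.0], [257.5, 156.2]] tip a -0.0004313402060936505 0.0070586883226453415
side 5 [[263.9, 121.2], [249.2, 120.0], [257.8, 153.4]] tip a -0.010294965778562771 0.012790351952905885
side 10 [[263.7, 122.4], [248.9, 121.3], [258.1, 150.5]] tip a -0.01962152080101517 0.019359868540843386
top 27 [309 170] [318 181] [315.4074 176.4074]Traceback (most recent call last):
  File "<stdin>", line 7, in <module>
    return umr_minimum(a, axis, None, out, keepdims, initial, where)
ValueError: zero-size array to reduction operation minimum which has no identity
```

The foot bar in the top image matches a 5° nose-down slip of the spatula in the grip. So the blade tip is just behind and 2.4 mm above the board edge, clear of it. An overhang like this is natural after tipping over the step and the board is flat, so I leave it and withdraw backwards, then up.

```bash
python3 -m pendant '[{"linear":[-0.003,0,0.0055],"dr":[0,0,0],"hand":1},{"linear":[-0.0085,0,0.0135],"dr":[0,0,0],"hand":1},{"linear":[-0.0185,0,0.0125],"dr":[0,0,0],"hand":1},{"linear":[-0.045,0,0],"dr":[0,0,0],"hand":1},{"linear":[-0.078,0,-0.0155],"dr":[0,0,0],"hand":1}]'
python3 - <<'E'
from kin import *
st();p,M,o=now();g=p-M[:,2]*HZ
yaw=np.pi/2+.1153;q=o["joint_positions"]
for k,(gg,yw,ti) in enumerate([([.57,.03,.25],yaw,-.35),([.55,.08,.25],1.5,.2),([.52,.2,.22],1.2,.55),([.488,.344,.16],np.radians(49.3),.698)]):
    m=att(yw,ti);print(k,go(gg,m),ik(gg,m,q,G));q=ik(gg,m,q,G)[0]
E
```

```text
time: 24.38
position: [0.5776, -0.0087, 0.2357]
tool_rot: [0.4, 0.561, 0.63, -0.359]
force: [0.1, 0.3, -0.4]
opening: 0.0139
grip_force: 30.0
t 24.38 grasp [0.5757 0.0081 0.2436] x [-0.0509  0.4191 -0.9065] z [ 0.1008 -0.9009 -0.4222] F [ 0.0737  0.2963 -0.3618] Mo [ 0.5538 -0.017   0.0205] op 0.0139 gf 30.0 q [ 0.2676  0.4737  1.6329 -1.1186  1.4763  0.5447]
0 (array([ 0.0168, -0.0032, -0.0285]), array([-0.0043,  0.7849,  0.0009])) (array([ 0.0215,  0.201 ,  1.6354, -0.3633,  1.2896,  0.0053]), np.float64(8.988182976552723e-12))
1 (array([ 0.0438, -0.0167, -0.0843]), array([0.0859, 1.3313, 0.1788])) (array([-0.177 ,  0.1298,  1.6922,  0.2041,  1.3457, -0.1545]), np.float64(2.205159325671678e-12))
2 (array([ 0.1227, -0.029 , -0.1883]), array([0.1534, 1.6494, 0.5232])) (array([-0.1315,  0.0323,  1.9443,  0.605 ,  1.1036, -0.0232]), np.float64(2.899291917657365e-11))
3 (array([ 0.2374, -0.0401, -0.2962]), array([0.2009, 1.717 , 0.9228])) (array([0.2175, 0.0659, 2.1192, 0.8631, 0.5318, 0.2606]), np.float64(1.0700026854051872e-13))
```

```bash
python3 -m pendant '[{"linear":[0.003,-0.001,-0.006],"dr":[-0.001,0.157,0],"hand":1},{"linear":[0.006,-0.001,-0.012],"dr":[-0.002,0.314,0],"hand":1},{"linear":[0.01,-0.002,-0.018],"dr":[-0.003,0.471,0],"hand":1},{"linear":[0.013,-0.003,-0.024],"dr":[-0.004,0.628,0],"hand":1},{"linear":[0.0168,-0.0032,-0.0285],"dr":[-0.0043,0.785,0.001],"hand":1}]'
python3 - <<'E'
from kin import *
st();print(go([.55,.08,.25],att(1.5,.2)))
E
```

```text
time: 25.0
position: [0.5713, 0.0246, 0.2335]
tool_rot: [0.13, 0.655, 0.736, -0.113]
force: [-1.0, -0.6, -1.7]
opening: 0.0138
grip_force: 30.0
t 25.0 grasp [0.5705 0.0308 0.2511] x [-0.1084  0.9346 -0.3387] z [ 0.0438 -0.3359 -0.9409] F [-1.0389 -0.5825 -1.6628] Mo [ 0.2058 -0.0268  0.037 ] op 0.0138 gf 30.0 q [ 0.0204  0.1969  1.6373 -0.3585  1.2862  0.002 ]
(array([ 0.0582, -0.014 , -0.019 ]), array([0.0184, 0.5435, 0.1894]))
```

```bash
python3 -m pendant '[{"linear":[0.015,-0.004,-0.005],"dr":[0.005,0.136,0.047],"hand":1},{"linear":[0.03,-0.007,-0.01],"dr":[0.009,0.272,0.095],"hand":1},{"linear":[0.045,-0.01,-0.015],"dr":[0.014,0.408,0.142],"hand":1},{"linear":[0.0582,-0.014,-0.019],"dr":[0.0184,0.5435,0.1894],"hand":1}]' >/dev/null
python3 - <<'E'
from kin import *
st();print(go([.52,.2,.22],att(1.2,.55)))
E
```

```text
t 25.5 grasp [0.55   0.0798 0.2493] x [0.0713 0.9777 0.1974] z [ 0.0144  0.1968 -0.9803] F [-1.3599  0.2584 -1.812 ] Mo [-0.1746 -0.1145  0.0542] op 0.0138 gf 30.0 q [-0.1768  0.1297  1.6942  0.2029  1.3432 -0.1525]
(array([ 0.1156, -0.0358,  0.0508]), array([-0.1095,  0.3487,  0.2788]))
```

```bash
python3 -m pendant '[{"linear":[0.029,-0.009,0.0127],"dr":[-0.027,0.087,0.07],"hand":1},{"linear":[0.058,-0.018,0.0254],"dr":[-0.055,0.174,0.14],"hand":1},{"linear":[0.087,-0.027,0.038],"dr":[-0.082,0.261,0.21],"hand":1},{"linear":[0.1156,-0.0358,0.0508],"dr":[-0.1095,0.3487,0.2788],"hand":1}]' >/dev/null
python3 - <<'E'
from kin import *
st();print(go([.488,.344,.12],att(np.radians(49.3),.698)))
E
```

```text
t 26.0 grasp [0.5196 0.2001 0.2189] x [0.3099 0.7951 0.5213] z [ 0.1902  0.4854 -0.8534] F [-0.785   0.9897 -0.3188] Mo [-0.3175  0.074  -0.0142] op 0.0137 gf 30.0 q [-0.1303  0.0324  1.9465  0.6038  1.0997 -0.022 ]
(array([ 0.0553, -0.0779,  0.1476]), array([-0.1969,  0.1481,  0.2753]))
```

```bash
python3 -m pendant '[{"linear":[0.014,-0.02,0.037],"dr":[-0.049,0.037,0.069],"hand":1},{"linear":[0.028,-0.039,0.074],"dr":[-0.098,0.074,0.138],"hand":1},{"linear":[0.042,-0.058,0.111],"dr":[-0.147,0.111,0.206],"hand":1},{"linear":[0.0553,-0.0779,0.1476],"dr":[-0.1969,0.1481,0.2753],"hand":1},{"linear":[0.0553,-0.0779,0.1476],"dr":[-0.1969,0.1481,0.2753],"hand":1}]' >/dev/null
python3 - <<'E'
from kin import *
st();p,M,o=now();g=p-M[:,2]*HZ;hd=np.array([np.cos(np.radians(49.3)),np.sin(np.radians(49.3)),0]);ld=np.array([-hd[1],hd[0],0])
vs=[]
for n,(u0,v0) in(("top",(130,150)),("side",(210,165))):
    im,d=cams.capture(n);np.savez(f"{n}20.npz",im=im,d=d);vs.append(cv2.resize(im[v0:v0+120,u0:u0+150],(400,320),interpolation=cv2.INTER_CUBIC))
    P=cloud(n,d);a=(P-g)@hd;b=(P-g)@ld;s=(a>.055)&(a<.135)&(abs(b)<.035)&(P[...,2]>.04)&(P[...,2]<.13);w=P[s]
    c=np.linalg.lstsq(np.c_[a[s]-.085,b[s],np.ones(s.sum())],w[:,2]-g[2],rcond=None)[0];print(n,s.sum(),"pitch,roll,z",c,"amax",np.percentile(a[s],98),"b",np.percentile(b[s],[2,98]))
im=np.load("top20.npz")["im"];P=cloud("top",np.load("top20.npz")["d"]);h=cv2.cvtColor(im,cv2.COLOR_BGR2HSV);m=(h[...,0]>45)&(h[...,0]<95)&(h[...,1]>60);m[:150]=0;m[240:]=0;m[:,:270]=0;m[:,360:]=0
print("board z",np.nanpercentile(P[m][:,2],[5,50,95]),m.sum())
vs.append(cv2.resize(im[160:230,280:360],(400,320),interpolation=cv2.INTER_CUBIC))
cv2.imwrite("pics/p20.png",np.vstack([np.hstack(vs[:2]),np.hstack([vs[2],vs[2]*0])])[:600])
E
```

```text
t 26.62 grasp [0.4837 0.3451 0.1168] x [0.4998 0.5862 0.6377] z [ 0.4105  0.488  -0.7703] F [-0.4964 -0.3834 -1.3408] Mo [-0.3215  0.2036 -0.0186] op 0.0135 gf 30.0 q [0.2206 0.1577 2.1339 1.0077 0.4745 0.0918]
top 370 pitch,roll,z [ 0.0237  0.0063 -0.0346] amax 0.12433433256489085 b [-0.0224  0.022 ]
side 308 pitch,roll,z [ 0.038   0.0081 -0.0333] amax 0.12295166157897433 b [-0.023   0.0214]
board z [0.0477 0.0532 0.0585] 500
```

View pics/p20.png

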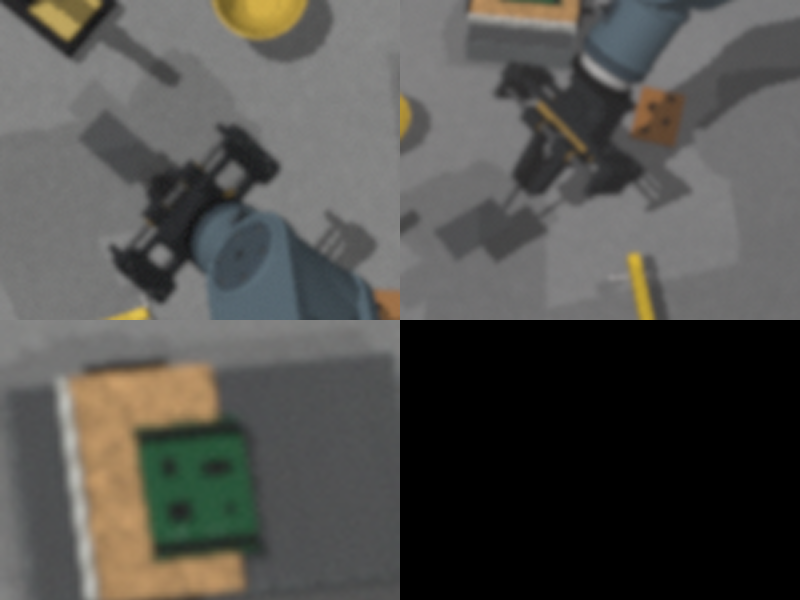

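The flipped board lies flat on the cork with both strips and the chips showing: lower crop (140–255, 430–555), z 0.053. The spatula hangs over its shadow and its old place, about 1.7° nose-up, which I correct before setting it down.

```bash
python3 -c "
from h import *
print(go([.488,.344,.046],att(np.radians(49.3),.666)))"
```

```text
(array([-0.0475,  0.    ,  0.057 ]), array([-0.0025, -0.0295,  0.0039]))
```

```bash
s(){ grep -E "time|position|force:" | grep -v grip | tr '\n' ' '; python3 -c "
from h import *
print(np.array(bot.get_obs()['moment']))"; }
python3 -m pendant '[{"linear":[-0.016,0,0.019],"dr":[-0.001,-0.01,0.001],"hand":1},{"linear":[-0.032,0,0.038],"dr":[-0.002,-0.02,0.002],"hand":1},{"linear":[-0.0475,0,0.057],"dr":[-0.0025,-0.0295,0.004],"hand":1},{"linear":[-0.0475,0,0.057],"dr":[-0.0025,-0.0295,0.004],"hand":1},{"linear":[-0.0475,0,0.057],"dr":[-0.0025,-0.0295,0.004],"hand":1}]' |s
python3 - <<'E'
from h import *
st();print(go([.488,.344,.042],att(np.radians(49.3),.666)))
g=now();g=g[0]-g[1][:,2]*HZ;hd=np.array([np.cos(np.radians(49.3)),np.sin(np.radians(49.3)),0]);ld=np.array([-hd[1],hd[0],0])
for n in("top","side"):
    im,d=cams.capture(n);P=cloud(n,d);a=(P-g)@hd;b=(P-g)@ld
    s=(a>.055)&(a<.12)&(abs(b)<.02)&(P[...,2]<.05);c=np.linalg.lstsq(np.c_[a[s]-.085,b[s],np.ones(s.sum())],P[s][:,2]-g[2],rcond=None)[0];print(n,s.sum(),c)
E
```

```text
time: 27.35 position: [0.4971, 0.3522, 0.0323] force: [-0.6, 0.3, -0.2] [-0.2985  0.2163 -0.0071]
t 27.35 grasp [0.4895 0.3435 0.047 ] x [0.5139 0.5936 0.6193] z [ 0.4054  0.4681 -0.7852] F [-0.607   0.3112 -0.1955] Mo [-0.2985  0.2163 -0.0071] op 0.0139 gf 30.0 q [ 0.2267  0.336   2.1118  1.2596  0.3935 -0.1853]
(array([-0.0036, -0.0015,  0.0035]), array([ 0.0021, -0.0018, -0.0025]))
top 267 [ 0.0227 -0.0199 -0.0367]
side 237 [-0.0279 -0.0651 -0.038 ]
```

```bash
s(){ grep -E "time|position|force:" | grep -v grip | tr '\n' ' '; python3 -c "
from h import *
print(np.array(bot.get_obs()['moment']))"; }
python3 -m pendant '[{"linear":[-0.0018,-0.0015,0.0018],"dr":[0.002,0,-0.002],"hand":1},{"linear":[-0.0036,-0.0015,0.0035],"dr":[0.002,0,-0.002],"hand":1},{"linear":[-0.0036,-0.0015,0.0035],"dr":[0.002,0,-0.002],"hand":1}]' |s
python3 -m pendant '[{"linear":[-0.0006,0,0.0008],"dr":[0,0,0],"hand":1},{"linear":[-0.0006,0,0.0008],"dr":[0,0,0],"hand":1},{"linear":[-0.0006,0,0.0008],"dr":[0,0,0],"hand":1}]' |s
python3 -m pendant '[{"linear":[-0.0003,0,0.0004],"dr":[0,0,0],"hand":1},{"linear":[-0.0003,0,0.0004],"dr":[0,0,0],"hand":1},{"linear":[-0.0003,0,0.0004],"dr":[0,0,0],"hand":1}]' |s
python3 -c "
from h import *
st()"
```

```text
time: 27.82 position: [0.4935, 0.3532, 0.0254] force: [-0.4, -0.4, -1.1] [-0.3389  0.1723 -0.0304]
time: 28.2 position: [0.4939, 0.3534, 0.025] force: [-3.0, -1.4, 5.5] [-0.155   0.1727  0.0891]
time: 28.58 position: [0.494, 0.3535, 0.025] force: [-6.4, -4.8, 10.9] [-0.1076  0.2306  0.1416]
t 28.57 grasp [0.4865 0.3447 0.0397] x [0.5124 0.5955 0.6187] z [ 0.4022  0.4701 -0.7856] F [-6.4345 -4.7566 10.946 ] Mo [-0.1076  0.2306  0.1416] op 0.0133 gf 30.0 q [ 0.2295  0.3523  2.1138  1.2989  0.3901 -0.2284]
```

```bash
python3 -m pendant '[{"linear":[0.0005,0,-0.0006],"dr":[0,0,0],"hand":1},{"linear":[0.0005,0,-0.0006],"dr":[0,0,0],"hand":1}]' 
python3 -m pendant '[{"linear":[0,0,0],"dr":[0,0,0],"hand":0.7},{"linear":[0,0,0],"dr":[0,0,0],"hand":0.5},{"linear":[0,0,0],"dr":[0,0,0],"hand":0.3},{"linear":[0,0,0],"dr":[0,0,0],"hand":0},{"linear":[0,0,0],"dr":[0,0,0],"hand":0}]'
python3 -m pendant '[{"linear":[0,0,-0.01],"dr":[0,0,0],"hand":0},{"linear":[0,0,-0.03],"dr":[0,0,0],"hand":0},{"linear":[0,0,-0.06],"dr":[0,0,0],"hand":0},{"linear":[0.02,0,-0.11],"dr":[0,0,0],"hand":0},{"linear":[0.04,0,-0.16],"dr":[0,0,0],"hand":0}]'
python3 -m pendant '[{"linear":[0.03,0,-0.04],"dr":[0,0,0],"hand":0},{"linear":[0.06,0.0,-0.08],"dr":[0,0,0],"hand":0},{"linear":[0.06,0,-0.08],"dr":[0,0,0],"hand":0}]' | head -3
python3 - <<'E'
from h import *
vs=[]
for n,(u0,v0) in(("top",(140,150)),("side",(200,110))):
    im,d=cams.capture(n);np.savez(f"{n}30.npz",im=im,d=d);w,hh=(240,144) if n=="top" else (240,144);vs.append(cv2.resize(im[v0:v0+144,u0:u0+240],(500,300),interpolation=cv2.INTER_CUBIC))
cv2.imwrite("pics/end.png",np.vstack(vs))
E
```

```text
time: 28.82
position: [0.494, 0.3533, 0.025]
tool_rot: [-0.137, 0.859, 0.394, 0.297]
force: [-0.0, 0.4, 1.0]
opening: 0.0138
grip_force: 30.0
time: 29.45
position: [0.4937, 0.3532, 0.0248]
tool_rot: [-0.137, 0.859, 0.394, 0.296]
force: [-0.3, -0.1, 1.0]
opening: 0.0612
grip_force: 0.0
time: 30.08
position: [0.449, 0.3009, 0.1764]
tool_rot: [-0.136, 0.86, 0.394, 0.296]
force: [1.3, 1.0, 1.0]
opening: 0.088
grip_force: 0.0
time: 30.45
position: [0.4507, 0.3, 0.2811]
tool_rot: [-0.135, 0.858, 0.394, 0.301]
```

View pics/end.png

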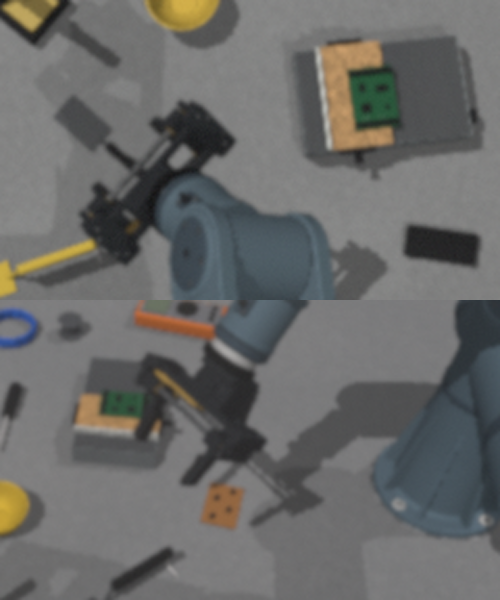

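The last view shows the spatula standing in its old place, blade at top-crop (85,122) and foot out at side-crop (175,560). The board lies flat on the cork at (375,98). One numeric check of its place, then hand in.

```bash
python3 - <<'E'
from m import *
for t in("0","30"):
    g=np.load(f"top{t}.npz");im=g["im"];G=cv2.GaussianBlur(im.max(-1),(3,3),0);m=np.zeros(G.shape,bool);m[190:232,160:198]=(G<92)[190:232,160:198]
    _,l,s,_=cv2.connectedComponentsWithStats(m.astype(np.uint8));k=l==1+s[1:,4].argmax();r,b=rect("top",k,.002);P=cloud("top",g["d"]);print(t,k.sum(),r,np.nanmedian(P[k][:,2]))
E
python3 -c "
from cell import bot
print(bot.get_obs()['time']);print(bot.close_job())"
```

```text
0 375 ((528.554931640625, 391.7335205078125), (120.51951599121094, 39.998268127441406), 48.935691833496094) 0.0030704101592289312
30 405 ((529.9301147460938, 392.85003662109375), (119.84573364257812, 43.49434280395508), 48.91733169555664) 0.0027656201264233404
30.55
the job is handed in; nothing more can be done
None
```

The job is handed in at 30.6 s: the board lies flat on the cooling pad with its component side up, overhanging the step by about 12 mm, and the spatula stands within 2 mm of where it was, released.

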